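# Nest the flowerpots for winter storage

### The job

Put the clay flowerpots away for the winter on the square slab, not on the round rubber mat: stand the small pot upside down in the middle of the slab, put the medium pot upside down over it, then the large pot over both, and last lay the saucer, the right way up, centred on top. Go in that order, let each pot come to rest flat on the slab before fetching the next, set everything down gently rather than letting it drop, tip nothing over, and leave the tin, the bowl and the brush where they are.

Things in the scene. Friction and masses are not known exactly. Their poses are not given: they have to be found in the camera images.
- small_pot: Smallest of three hollow terracotta pots, upside down on its rim. 48 mm high, 100 g. Outside: foot on top 36 mm across, 38 mm at 16 mm below the top, 48 mm at 32 mm below, rim collar 56 mm across from 36 mm below down to the underside. Drain hole in the foot is only a dark spot. Origin: centre of the rim's underside; z up along its axis; round, yaw of no matter.
- medium_pot: Middle terracotta pot, upside down. 66 mm high, 200 g. Outside: foot on top 48 mm across, 51 mm at 24 mm below the top, 66 mm at 45 mm below, rim collar 78 mm across from 50 mm below down. Mouth 69 mm inside, 61 mm deep: passes over the small pot with about 4 mm to spare all round, rim then on the same surface. Origin: centre of the rim's underside; z up along its axis.
- large_pot: Largest terracotta pot, upside down. 86 mm high, 380 g. Outside: foot on top 64 mm across, 68 mm at 30 mm below the top, 86 mm at 60 mm below, rim collar 100 mm across from 66 mm below down. Mouth 90 mm inside, 80 mm deep: passes over the medium pot with about 4 mm to spare all round, rim then on the same surface. Origin: centre of the rim's underside; z up along its axis.
- saucer: Small shallow terracotta saucer lying the right way up (open side up): 58 mm across at the bottom, 62 mm across at the rim, 18 mm high, wall 4 mm, floor 5 mm thick. About 70 g. Origin: centre of its underside; z up.
- tile: Square grey concrete slab, 130 x 130 mm and 12 mm thick, fixed flat on the bench: the place where the pots are to be nested. Origin: centre of its underside; z up, x and y along its edges; its top is 12 mm above the origin.
- mat: Round black rubber mat, 120 mm across and 10 mm thick, fixed flat on the bench; not used in this job. Origin: centre of its underside.
- tin: Bystander: upright steel food tin with a plain paper band, 74 mm across, 110 mm high. Origin: centre of its underside.
- pet_bowl: Bystander: empty green plastic feeding bowl, 116 mm across the rim, 42 mm high. Origin: centre of its underside.
- brush: Bystander: flat paint brush with a wooden handle, 200 mm long, 42 mm wide, 20 mm high, lying on the bench. Origin: on the bench below its middle; x runs along it, bristles towards +x.
Mind the look-alikes: they are no part of the job. What is shaped like the small_pot but green or turquoise is not meant.

How it is judged:
By the outcome, as a careful person would: the job done as asked, in the order asked, and still so for the second after the job is handed in, with the robot touching nothing.
It also fails if it takes over 112 s, if anything falls off the work surface, if the arm or the gripper's body presses on something with over 40 N, if the wrist force passes 120 N, or if a joint passes its speed limit or range.

### The arm

A 6-joint arm with a two-finger parallel gripper is mounted at the origin on the work surface. World frame = base frame: x ahead of the robot, y to its left, z up, the work surface at z = 0. Lengths are in m, angles in rad, forces in N, time in s.
With the tool pointing down it reaches from about 0.3 to 0.875 m from the base axis. Payload 6.4 kg.
Tool frame: the origin (TCP) lies at the very end of the fingers, on their centre line; the grasp point (between the pads) lies tcp_to_grasp behind it (tcp_to_grasp is the distance from the TCP to the grasp point, in m); z points along the fingers, y is the direction in which the jaws open and shut (so a half turn about z gives the same grasp; the last joint's range is limited). The gripper opens to 85 mm and grips with 20 to 120 N. Pads are 22 mm wide; open, the fingers measure 114 mm over their backs; the gripper's body (76 mm by 85 mm) begins 54 mm behind the grasp point. The pads swing forward as they close: fully open they stand 13 mm farther back than shut.
Start: joints at [0.971, 0.181, 1.607, -0, 1.354, -0.206], TCP at [0.221, 0.531, 0.231] pointing down, gripper open.
Joint ranges: [-2.99, 2.99], [-0.89, 2.07], [0.3, 2.58], [-1.14, 4.28], [0, 2.63], [-3.12, 3.12]. Speed limits (rad/s): [2.57, 2.57, 3.01, 3.14, 3.14, 3.14].

### API

Orientations are given as a unit quaternion [w, x, y, z].
In Python, from bench import get_obs, camera, hand_in, tcp_to_grasp gives the robot as it stands.
- The arm moves only by the shell command python3 -m inch 'ROWS' [OPENING]. ROWS is JSON, a list of rows, each an object with "delta_pos": the shift along the tool's x, y, z in cm, a list of three; "rotation": the turn, a rotation vector about the tool's x, y, z in rad, a list of three. In form: [{"delta_pos": [x, y, z], "rotation": [rx, ry, rz]}, ...]. A call has 1 to 10 rows; each row shifts and turns the commanded pose from where the row before left it, along the tool's axes as they then stand; what a row does not reach is not made up. A row lasts 1/10 s, in which the tool goes at most 50 mm and 8.59 degrees, less where a joint would pass 70% of its speed; a pose out of reach is approached as far as the arm can. A call is refused whole if a number of a shift passes 5 or a number of a turn 0.15, either way. A call with a gripper value outside its range is refused whole. OPENING is the finger opening in cm, from 0 to 8.54, set as the call begins (- or left out, the last holds). The fingers move at their own pace and stop on an object; the grip force is fixed at half the most. Time passes only in rows, so rows that do not move let the fingers close. It gives the time, the measured TCP pose, the force and the opening at its end, in the units of the state.
- get_obs(): the state, without advancing time (a new reading comes with each control period).
- camera(name): name is "scene" or "top" or "wrist"; returns a dict with "color" (384x512x3 uint8, red, green, blue), "vfov" (degrees; the focal length in pixels is half the picture's height over the tangent of half this angle, whatever the lens; pixels are square), "cx", "cy" (the principal point, pixels), "k1" (the pictures are not rectified: a ray, as slopes to the right and down, at radius r is drawn at 1 + k1 r^2 times it, then the intrinsics apply), "eye" and "orientation" of the camera in the world; the wrist camera has in their place "T_tool_cam" (4x4, takes a point from camera to tool coordinates, whose origin is the TCP and whose axes are the flange's). Camera axes: x right, y down, z forward; pixel columns grow to the right and rows downward; lengths in m; the calibration is good to about 2 mm. A picture is of the moment at which its call begins: read the wrist's pose just before it. There is no depth.
- hand_in(): hands the job in, once; it reports no verdict.
The state is a dict: "time_s": time; "q": joint angles; "dq": joint speeds; "joint_efforts": joint torques, N m; "eef_pos": TCP position; "eef_rot": TCP orientation; "wrist_force": force on the tool from outside, world axes, zero at the start; "torque": the same for the moment, N m; "opening": opening from 0.0 (shut) to 1.0 (fully open).
Only numpy, scipy, OpenCV 4.12 (cv2) and the standard library are available. Lean on these libraries where they do the work, as an engineer would, in place of code of your own. Each camera call takes 0.05 s, during which the arm holds its last target.

## Working session

There is one attempt and no reset: what is moved stays moved. The work goes in short steps, Python scripts to look and compute and a shell command to move; the robot and the scene stay as the last step left them, time stands still between calls to the robot, and variables do not carry over. Pictures are saved under pics/ and viewed, and the job is handed in when it is done.

```bash
ls; mkdir -p pics
cat > h.py <<'E'
import numpy as np, cv2
from bench import get_obs, camera, tcp_to_grasp
from scipy.spatial.transform import Rotation as R
def shot(name,fn):
    o=get_obs(); c=camera(name)
    cv2.imwrite(f'pics/{fn}.png',c['color'][:,:,::-1]); np.save(f'pics/{fn}.npy',{'c':c,'o':o},allow_pickle=True)
    return c,o
def load(fn):
    d=np.load(f'pics/{fn}.npy',allow_pickle=True).item(); return d['c'],d['o']
def K(c):
    h,w=c['color'].shape[:2]; f=h/2/np.tan(np.radians(c['vfov'])/2); return np.array([[f,0,c['cx']],[0,f,c['cy']],[0,0,1]])
def pose(c,o):
    if 'eye' in c:
        q=np.array(c['orientation'],float)
        Rm=q if q.shape==(3,3) else R.from_quat(q,scalar_first=True).as_matrix()
        return np.array(c['eye']),Rm
    Rt=R.from_quat(o['eef_rot'],scalar_first=True).as_matrix(); T=np.array(c['T_tool_cam'])
    return Rt@T[:3,3]+np.array(o['eef_pos']),Rt@T[:3,:3]
def px2w(fn,u,v,z):
    c,o=load(fn);e,Rm=pose(c,o)
    p=cv2.undistortPoints(np.array([[[u,v]]],float),K(c),np.array([c['k1'],0,0,0,0.]))[0,0]
    d=Rm@np.array([p[0],p[1],1]); return e+d*(z-e[2])/d[2]
def w2px(fn,P):
    c,o=load(fn);e,Rm=pose(c,o)
    P=np.atleast_2d(P); X=(P-e)@Rm
    return cv2.projectPoints(X.reshape(-1,1,3),np.zeros(3),np.zeros(3),K(c),np.array([c['k1'],0,0,0,0.]))[0][:,0]
def big(fn,out,s=1.5,box=None):
    im=cv2.imread(f'pics/{fn}.png')
    if box: im=im[box[1]:box[3],box[0]:box[2]]
    cv2.imwrite(f'pics/{out}.png',cv2.resize(im,None,fx=s,fy=s,interpolation=cv2.INTER_CUBIC))
E
python3 - <<'E'
from h import *
o=get_obs(); print(o, tcp_to_grasp)
for n in ['scene','top','wrist']:
    c,o=shot(n,n+'0'); print({k:v for k,v in c.items() if k!='color'}); big(n+'0',n+'0b')
E
```

```text
pics
{'time_s': 0.0, 'q': array([ 9.70676601e-01,  1.81563539e-01,  1.60797371e+00, -1.13604837e-05,
        1.35377968e+00, -2.06272850e-01]), 'dq': array([-9.43955019e-04, -6.81651816e-04,  9.74683583e-04,  1.05655328e-03,
        1.32532686e-03, -6.89390846e-05]), 'joint_efforts': array([ 1.21153453e-04, -4.44878697e+01, -3.51332474e+01, -1.29870823e-04,
        9.03519831e-03, -7.45716449e-07]), 'eef_pos': array([0.22031864, 0.53054096, 0.23038806]), 'eef_rot': array([-3.33168030e-04,  1.95651883e-01,  9.80673033e-01, -7.95181749e-04]), 'wrist_force': array([ 0.29836337,  0.2466382 , -0.51517433]), 'torque': array([ 0.0303528 ,  0.00084071, -0.03895186]), 'opening': 0.9981946204676422} 0.0187
{'vfov': 45.71754251283813, 'cx': 254.63232963275453, 'cy': 187.1827130523455, 'k1': -0.14301876990881118, 'eye': array([1.59309906, 0.01946939, 0.96649686]), 'orientation': array([-0.27148886,  0.6351189 ,  0.6674882 , -0.27816771])}
{'vfov': 47.52741405037501, 'cx': 249.87954312087152, 'cy': 198.37158851981607, 'k1': -0.07508700190848296, 'eye': array([ 0.50525626, -0.03259042,  1.42536245]), 'orientation': array([ 0.03216584, -0.70594448,  0.70704862, -0.02626789])}
{'vfov': 61.13523200478239, 'cx': 256.25584220325953, 'cy': 187.69578459906154, 'k1': -0.0031485406603938494, 'T_tool_cam': array([[-7.40411199e-04, -9.60347424e-01, -2.78805088e-01,
         7.12385834e-02],
       [ 9.99999616e-01, -5.80577148e-04, -6.55852977e-04,
        -8.35037587e-04],
       [ 4.67978855e-04, -2.78805466e-01,  9.60347485e-01,
        -1.43314143e-01],
       [ 0.00000000e+00,  0.00000000e+00,  0.00000000e+00,
         1.00000000e+00]])}
```

View pics/top0b.png

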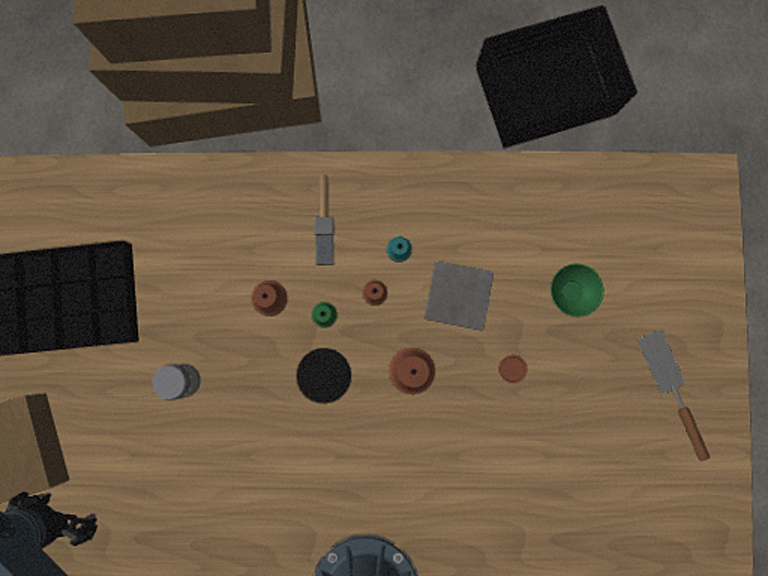

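View pics/scene0b.png

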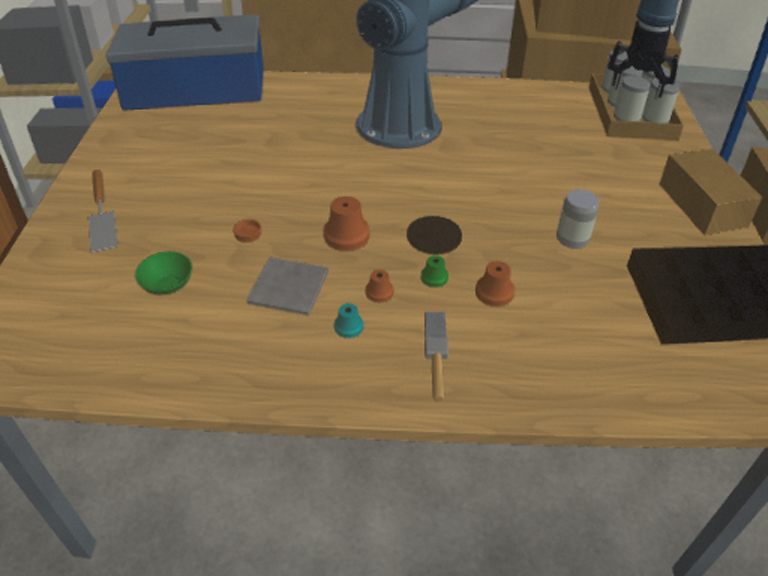

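View pics/wrist0b.png

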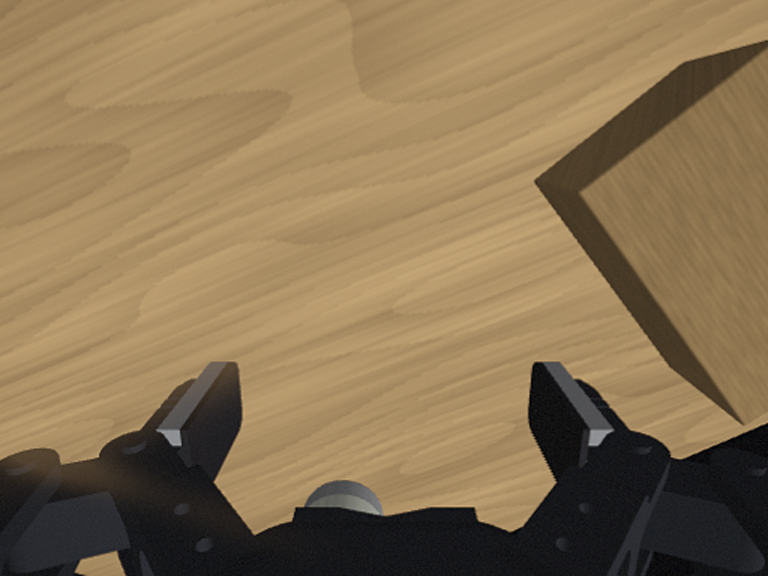

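The top view shows (in 1.5x pixels) the small pot at (374,292), medium (269,298), large (412,371), saucer (513,369) and slab centre (459,295). The decoys are at (324,314) and (399,249).

Run:
```python
from h import *
big('top0','t1',4,(160,150,345,270)); big('scene0','s1',4,(150,120,350,240))
```

```text
(no output)
```

View pics/t1.png

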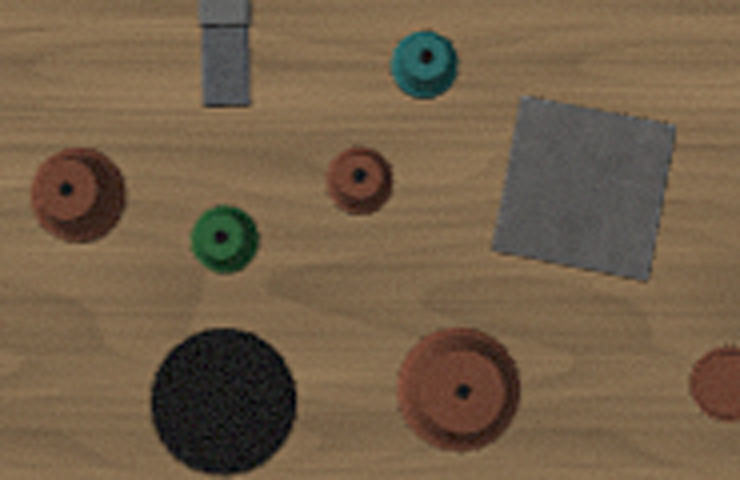

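View pics/s1.png

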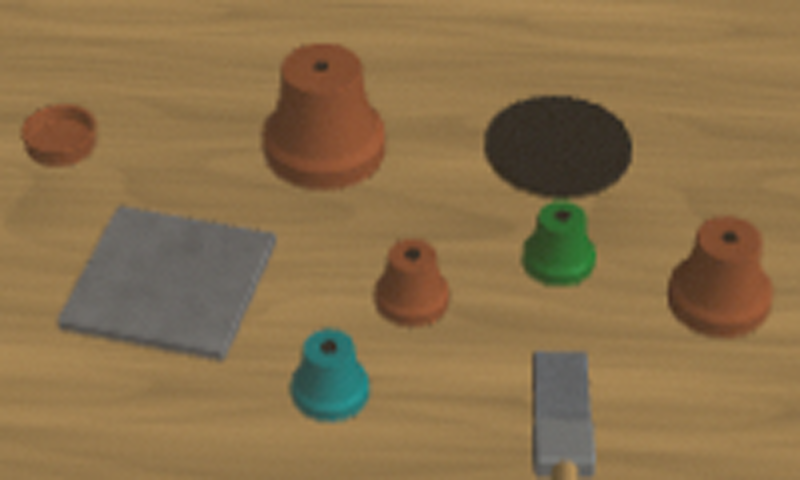

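Run:
```python
from h import *
def t(U,V,z): return px2w('top0',(U+.5)/4-.5+160,(V+.5)/4-.5+150,z)
def s(U,V,z): return px2w('scene0',(U+.5)/4-.5+150,(V+.5)/4-.5+120,z)
for n,a,b,z in [('small',(360,176),(412,254),.048),('med',(67,190),(730,238),.066),('large',(463,391),(321,66),.086)]: print(n,t(*a,z)[:2].round(4),s(*b,z)[:2].round(4))
C=[t(*p,.012) for p in [(523,96),(677,126),(650,282),(493,250)]]; print(np.round(C,4)); print('tile t',np.mean(C,0).round(4), [np.linalg.norm(C[i]-C[i-1]).round(4) for i in range(4)])
S=[s(*p,.012) for p in [(122,206),(276,234),(222,352),(60,325)]]; print(np.round(S,4)); print('tile s',np.mean(S,0).round(4))
# rim bottoms in top view : large circle centre at collar top
for n,u,v,z in [('small',360,181,.012),('med',79,195,.016),('large',459,389,.02),('saucer',730,383,.018)]: print(n,t(u,v,z)[:2].round(4))
print('sauc s',s(60,130,.018)[:2].round(4))
print(px2w('top0',512.5/1.5,369/1.5,.018).round(4))
```

```text
small [ 0.6345 -0.0204] [ 0.6344 -0.022 ]
med [0.6223 0.2095] [0.6235 0.2085]
large [ 0.4658 -0.0992] [ 0.4651 -0.102 ]
[[ 0.7033 -0.1533  0.012 ]
 [ 0.6784 -0.279   0.012 ]
 [ 0.5512 -0.255   0.012 ]
 [ 0.5774 -0.1278  0.012 ]]
tile t [ 0.6276 -0.2038  0.012 ] [np.float64(0.1284), np.float64(0.1281), np.float64(0.1295), np.float64(0.1298)]
[[ 0.5551 -0.2523  0.012 ]
 [ 0.5804 -0.1288  0.012 ]
 [ 0.706  -0.1549  0.012 ]
 [ 0.6859 -0.2768  0.012 ]]
tile s [ 0.6318 -0.2032  0.012 ]
small [ 0.6338 -0.02  ]
med [0.6225 0.2085]
large [ 0.4655 -0.0993]
saucer [ 0.4695 -0.3176]
sauc s [ 0.4731 -0.3165]
[ 0.4675 -0.3161  0.018 ]
```

```bash
python3 -m inch '[{"delta_pos":[0,0,0],"rotation":[0,0,-0.132]},{"delta_pos":[0,0,0],"rotation":[0,0,-0.132]},{"delta_pos":[0,0,0],"rotation":[0,0,-0.13]},{"delta_pos":[-2.6,-3.4,0],"rotation":[0,0,0]},{"delta_pos":[-2.6,-3.4,0],"rotation":[0,0,0]},{"delta_pos":[-2.6,-3.4,0],"rotation":[0,0,0]},{"delta_pos":[-2.6,-3.4,0],"rotation":[0,0,0]},{"delta_pos":[0,0,0],"rotation":[0,0,0]}]' 8.5; python3 -c "
from h import *
o=get_obs();print(R.from_quat(o['eef_rot'],scalar_first=True).as_matrix().round(3),o['q'].round(2))"
```

```text
time_s: 0.95
eef_pos: [0.3273, 0.3917, 0.2311]
eef_rot: [0.0, 0.002, 1.0, -0.001]
wrist_force: [-0.6, 0.5, -0.4]
opening: 0.992
[[-1.     0.005  0.001]
 [ 0.005  1.    -0.002]
 [-0.001 -0.002 -1.   ]] [ 0.64  0.04  1.77 -0.    1.34 -0.92]
```

```bash
python3 -m inch '[{"delta_pos":[-2.8,-3.8,0.4],"rotation":[0,0,0]},{"delta_pos":[-2.8,-3.8,0.4],"rotation":[0,0,0]},{"delta_pos":[-2.8,-3.8,0.4],"rotation":[0,0,0]},{"delta_pos":[-2.8,-3.8,0.4],"rotation":[0,0,0]},{"delta_pos":[-2.8,-3.8,0.4],"rotation":[0,0,0]},{"delta_pos":[-2.8,-3.8,0.4],"rotation":[0,0,0]},{"delta_pos":[-2.8,-3.8,0.4],"rotation":[0,0,0]},{"delta_pos":[-2.8,-3.8,0.4],"rotation":[0,0,0]},{"delta_pos":[-2.8,-3.8,0.4],"rotation":[0,0,0]}]'; python3 -m inch '[{"delta_pos":[-2.8,-3.5,1.5],"rotation":[0,0,0]},{"delta_pos":[-2.2,-3.0,1.5],"rotation":[0,0,0]},{"delta_pos":[0,0,0],"rotation":[0,0,0]},{"delta_pos":[0,0,0],"rotation":[0,0,0]},{"delta_pos":[0,0,0],"rotation":[0,0,0]}]'; python3 -c "
from h import *
shot('wrist','w1');big('w1','w1b')"
```

```text
time_s: 1.85
eef_pos: [0.5775, 0.0519, 0.1949]
eef_rot: [-0.0, -0.0, 1.0, 0.0]
wrist_force: [1.4, 1.5, -0.8]
opening: 0.995
time_s: 2.35
eef_pos: [0.6263, -0.0106, 0.1655]
eef_rot: [-0.0, -0.001, 1.0, 0.0]
wrist_force: [0.2, -0.7, 1.0]
opening: 0.996
```

View pics/w1b.png

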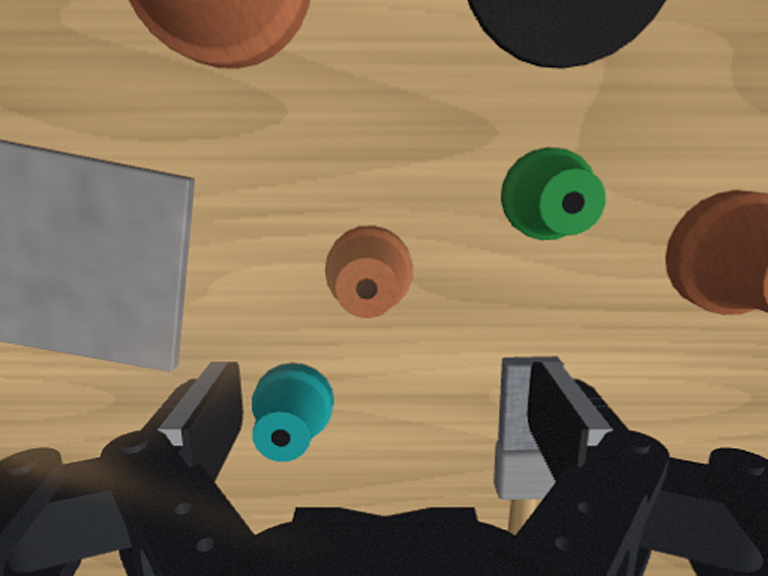

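The wrist picture shows the small pot's hole at (367,288) at 1.5x, with the teal decoy at (281,438), the green at (573,203) and the slab to the left.

Run:
```python
from h import *
print(px2w('w1',367/1.5-.17,288/1.5-.17,.048),load('w1')[1]['eef_pos'])
# foot ellipse extents
print(px2w('w1',335/1.5,288/1.5,.048),px2w('w1',400/1.5,288/1.5,.048))
print(w2px('w1',[[0.6345,-.0205,.048]])*1.5)
```

```text
[ 0.63405016 -0.02121287  0.048     ] [ 0.62633481 -0.0106453   0.16546699]
[ 0.63420589 -0.038961    0.048     ] [ 0.63419214 -0.00262429  0.048     ]
[[368.02762921 288.51527314]]
```

```bash
python3 -m inch '[{"delta_pos":[-0.77,-1.04,0],"rotation":[0,0,0]},{"delta_pos":[0,0,4.5],"rotation":[0,0,0]},{"delta_pos":[0,0,4],"rotation":[0,0,0]},{"delta_pos":[0,0,3],"rotation":[0,0,0]},{"delta_pos":[0,0,1.95],"rotation":[0,0,0]},{"delta_pos":[0,0,0],"rotation":[0,0,0]},{"delta_pos":[0,0,0],"rotation":[0,0,0]},{"delta_pos":[0,0,0],"rotation":[0,0,0]}]'; python3 -c "
from h import *
shot('wrist','w2');big('w2','w2b')"
```

```text
time_s: 3.2
eef_pos: [0.6361, -0.0225, 0.033]
eef_rot: [0.002, -0.0, 1.0, -0.0]
wrist_force: [-0.1, 0.1, 0.2]
opening: 0.993
```

View pics/w2b.png

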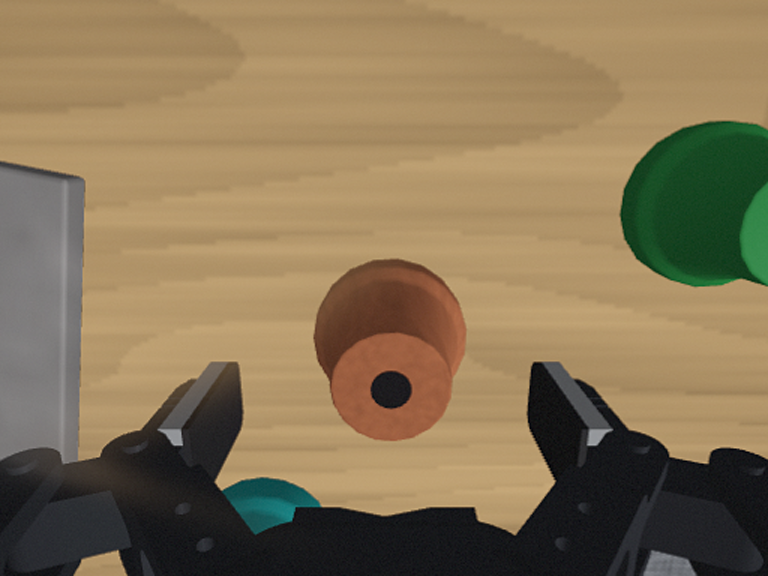

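```bash
python3 - <<'E'
from h import *
print(px2w('w2',391/1.5-.17,390/1.5-.17,.048),load('w2')[1]['eef_pos'],get_obs()['eef_pos'])
E
python3 -m inch '[{"delta_pos":[0,0,0],"rotation":[0,0,0]}]'
```

```text
[ 0.63476785 -0.02137382  0.048     ] [ 0.63611738 -0.02254295  0.03300077] [ 0.63607322 -0.02257214  0.0330113 ]
time_s: 3.35
eef_pos: [0.6356, -0.0225, 0.0326]
eef_rot: [0.001, -0.0, 1.0, -0.0]
wrist_force: [0.1, -0.6, -0.5]
opening: 0.994
```

```bash
python3 -m inch '[{"delta_pos":[0.1,0.1,0.1],"rotation":[0,0,0]},{"delta_pos":[0,0,0],"rotation":[0,0,0]}]'; python3 -m inch '[{"delta_pos":[0,0,0],"rotation":[0,0,0]},{"delta_pos":[0,0,0],"rotation":[0,0,0]},{"delta_pos":[0,0,0],"rotation":[0,0,0]},{"delta_pos":[0,0,0],"rotation":[0,0,0]},{"delta_pos":[0,0,0],"rotation":[0,0,0]},{"delta_pos":[0,0,0],"rotation":[0,0,0]}]' 2.5; python3 -m inch '[{"delta_pos":[0,0,0],"rotation":[0,0,0]},{"delta_pos":[0,0,0],"rotation":[0,0,0]}]';python3 -c "
from h import *
shot('wrist','w3');big('w3','w3b')"
```

```text
time_s: 3.55
eef_pos: [0.6334, -0.0212, 0.0301]
eef_rot: [0.0, -0.0, 1.0, -0.0]
wrist_force: [-0.2, -0.1, -0.2]
opening: 0.992
time_s: 4.15
eef_pos: [0.634, -0.0214, 0.0303]
eef_rot: [0.001, -0.0, 1.0, -0.0]
wrist_force: [0.0, -0.5, 2.1]
opening: 0.407
time_s: 4.35
eef_pos: [0.6339, -0.0214, 0.0302]
eef_rot: [0.001, -0.0, 1.0, -0.0]
wrist_force: [0.3, 1.1, 5.5]
opening: 0.407
```

View pics/w3b.png

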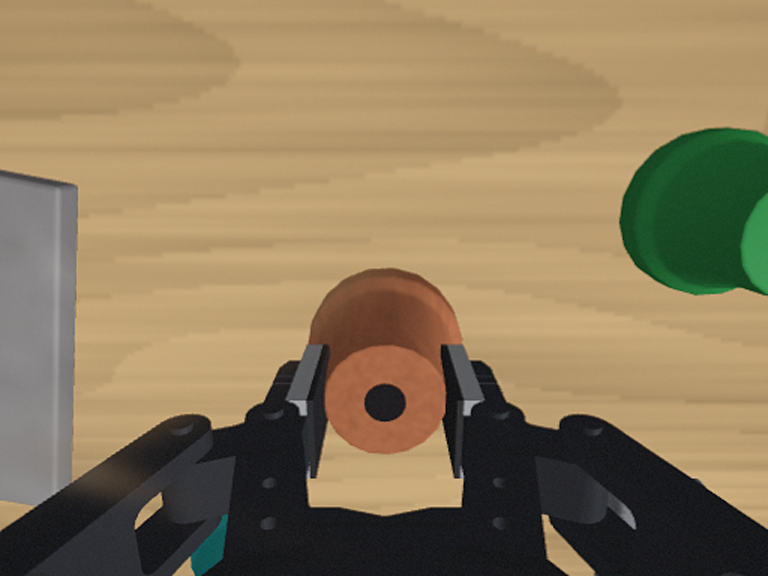

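```bash
python3 - <<'E'
from h import *
print(px2w('w3',385/1.5-.17,402/1.5-.17,.048),load('w3')[1]['eef_pos'])
E
python3 -m inch '[{"delta_pos":[0,0,-1],"rotation":[0,0,0]},{"delta_pos":[0,0,-3],"rotation":[0,0,0]},{"delta_pos":[0,0,-4],"rotation":[0,0,0]},{"delta_pos":[-0.7,-3.6,-4],"rotation":[0,0,0]},{"delta_pos":[-0.7,-3.6,-2],"rotation":[0,0,0]},{"delta_pos":[-0.7,-3.6,0],"rotation":[0,0,0]},{"delta_pos":[-0.7,-3.6,0],"rotation":[0,0,0]},{"delta_pos":[-0.7,-3.6,0],"rotation":[0,0,0]},{"delta_pos":[0,0,0],"rotation":[0,0,0]},{"delta_pos":[0,0,0],"rotation":[0,0,0]}]';python3 -m inch '[{"delta_pos":[0,0,0],"rotation":[0,0,0]},{"delta_pos":[0,0,0],"rotation":[0,0,0]}]';python3 -c "
from h import *
shot('wrist','w4');big('w4','w4b')"
```

```text
[ 0.6349568  -0.02199874  0.048     ] [ 0.63392318 -0.0214      0.03024023]
time_s: 5.4
eef_pos: [0.6671, -0.199, 0.1658]
eef_rot: [-0.001, 0.001, 1.0, 0.001]
wrist_force: [-0.7, 0.3, -1.8]
opening: 0.405
time_s: 5.6
eef_pos: [0.6677, -0.1969, 0.1665]
eef_rot: [-0.0, -0.001, 1.0, 0.0]
wrist_force: [0.4, -0.3, -1.2]
opening: 0.407
```

View pics/w4b.png

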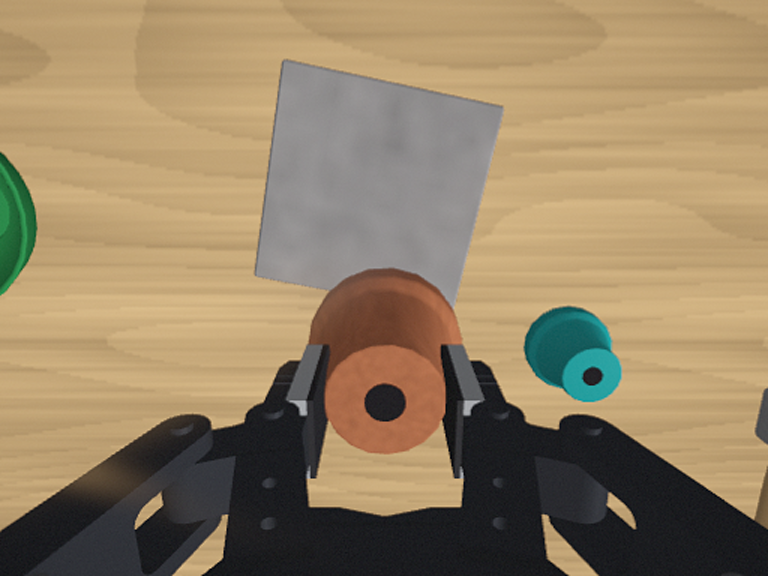

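Three slab corners are visible: (284,60), (503,106) and (255,275). The fourth is behind the pot, whose hole is at (385,402).

Run:
```python
from h import *
P=[px2w('w4',u/1.5-.17,v/1.5-.17,.012) for u,v in [(284,60),(503,106),(255,275)]]
print(np.round(P,4),np.linalg.norm(P[0]-P[1]),np.linalg.norm(P[0]-P[2]),(P[1]+P[2])/2)
o=load('w4')[1]; print(o['eef_pos'])
# pot hole at height tcp+.048-.0302
h=px2w('w4',385/1.5-.17,402/1.5-.17,o['eef_pos'][2]+.0178);print(h)
```

```text
[[ 0.5527 -0.2543  0.012 ]
 [ 0.5769 -0.1295  0.012 ]
 [ 0.678  -0.2797  0.012 ]] 0.12713773520526792 0.12791433848702122 [ 0.62747197 -0.2046079   0.012     ]
[ 0.66767963 -0.19690951  0.16645643]
[ 0.66871921 -0.19751791  0.18425643]
```

```bash
python3 -m inch '[{"delta_pos":[2,-0.3,0],"rotation":[0,0,0]},{"delta_pos":[2,-0.36,0],"rotation":[0,0,0]},{"delta_pos":[0,0,3],"rotation":[0,0,0]},{"delta_pos":[0,0,4],"rotation":[0,0,0]},{"delta_pos":[0,0,3],"rotation":[0,0,0]},{"delta_pos":[0,0,1],"rotation":[0,0,0]},{"delta_pos":[0,0,0.5],"rotation":[0,0,0]},{"delta_pos":[0,0,0.3],"rotation":[0,0,0]},{"delta_pos":[0,0,0.2],"rotation":[0,0,0]},{"delta_pos":[0,0,0],"rotation":[0,0,0]}]';python3 -m inch '[{"delta_pos":[0,0,0.1],"rotation":[0,0,0]},{"delta_pos":[0,0,0],"rotation":[0,0,0]},{"delta_pos":[0,0,0],"rotation":[0,0,0]}]'
```

```text
time_s: 6.65
eef_pos: [0.6288, -0.2054, 0.048]
eef_rot: [0.001, -0.0, 1.0, -0.001]
wrist_force: [-0.9, -0.5, -0.0]
opening: 0.41
time_s: 6.95
eef_pos: [0.6281, -0.2052, 0.046]
eef_rot: [0.0, -0.0, 1.0, -0.0]
wrist_force: [0.3, 0.1, -0.4]
opening: 0.401
```

```bash
python3 -m inch '[{"delta_pos":[0.05,0.15,0],"rotation":[0,0,0]},{"delta_pos":[0,0,0.1],"rotation":[0,0,0]},{"delta_pos":[0,0,0.1],"rotation":[0,0,0]},{"delta_pos":[0,0,0.05],"rotation":[0,0,0]},{"delta_pos":[0,0,0],"rotation":[0,0,0]}]';python3 -m inch '[{"delta_pos":[0,0,0.05],"rotation":[0,0,0]},{"delta_pos":[0,0,0],"rotation":[0,0,0]},{"delta_pos":[0,0,0],"rotation":[0,0,0]}]'
python3 -m inch '[{"delta_pos":[0,0,0.05],"rotation":[0,0,0]},{"delta_pos":[0,0,0],"rotation":[0,0,0]},{"delta_pos":[0,0,0],"rotation":[0,0,0]}]'
```

```text
time_s: 7.45
eef_pos: [0.6273, -0.2035, 0.0429]
eef_rot: [-0.0, -0.0, 1.0, 0.0]
wrist_force: [1.0, -0.4, 0.2]
opening: 0.406
time_s: 7.75
eef_pos: [0.6274, -0.2036, 0.0426]
eef_rot: [-0.0, -0.0, 1.0, 0.0]
wrist_force: [0.2, -0.1, -1.1]
opening: 0.409
time_s: 8.05
eef_pos: [0.6275, -0.2036, 0.0423]
eef_rot: [0.0, -0.0, 1.0, -0.0]
wrist_force: [-0.4, -1.0, 0.7]
opening: 0.409
```

```bash
for i in 1; do python3 -m inch '[{"delta_pos":[0,0,0.05],"rotation":[0,0,0]},{"delta_pos":[0,0,0],"rotation":[0,0,0]},{"delta_pos":[0,0,0],"rotation":[0,0,0]}]'; done
python3 -m inch '[{"delta_pos":[0,0,0.05],"rotation":[0,0,0]},{"delta_pos":[0,0,0],"rotation":[0,0,0]},{"delta_pos":[0,0,0],"rotation":[0,0,0]}]'
```

```text
time_s: 8.35
eef_pos: [0.6275, -0.2037, 0.0422]
eef_rot: [0.0, -0.0, 1.0, -0.0]
wrist_force: [-2.4, -0.7, 5.8]
opening: 0.401
time_s: 8.65
eef_pos: [0.6276, -0.2037, 0.0422]
eef_rot: [0.0, -0.0, 1.0, -0.0]
wrist_force: [-3.1, 1.2, 8.8]
opening: 0.404
```

```bash
python3 -m inch '[{"delta_pos":[0,0,0],"rotation":[0,0,0]},{"delta_pos":[0,0,0],"rotation":[0,0,0]},{"delta_pos":[0,0,0],"rotation":[0,0,0]},{"delta_pos":[0,0,0],"rotation":[0,0,0]},{"delta_pos":[0,0,0],"rotation":[0,0,0]},{"delta_pos":[0,0,0],"rotation":[0,0,0]}]' 8.5;python3 -m inch '[{"delta_pos":[0,0,-2],"rotation":[0,0,0]},{"delta_pos":[0,0,-4],"rotation":[0,0,0]},{"delta_pos":[0,0,-4],"rotation":[0,0,0]},{"delta_pos":[0,0,-3],"rotation":[0,0,0]},{"delta_pos":[0,0,0],"rotation":[0,0,0]},{"delta_pos":[0,0,0],"rotation":[0,0,0]},{"delta_pos":[0,0,0],"rotation":[0,0,0]}]'; python3 -c "
from h import *
shot('wrist','w5');big('w5','w5b')"
```

```text
time_s: 9.25
eef_pos: [0.6274, -0.2036, 0.041]
eef_rot: [-0.0, -0.0, 1.0, 0.0]
wrist_force: [0.6, -0.7, -0.2]
opening: 0.992
time_s: 9.95
eef_pos: [0.6265, -0.2031, 0.1696]
eef_rot: [-0.001, -0.0, 1.0, 0.001]
wrist_force: [-0.6, 0.7, -0.5]
opening: 0.996
```

View pics/w5b.png

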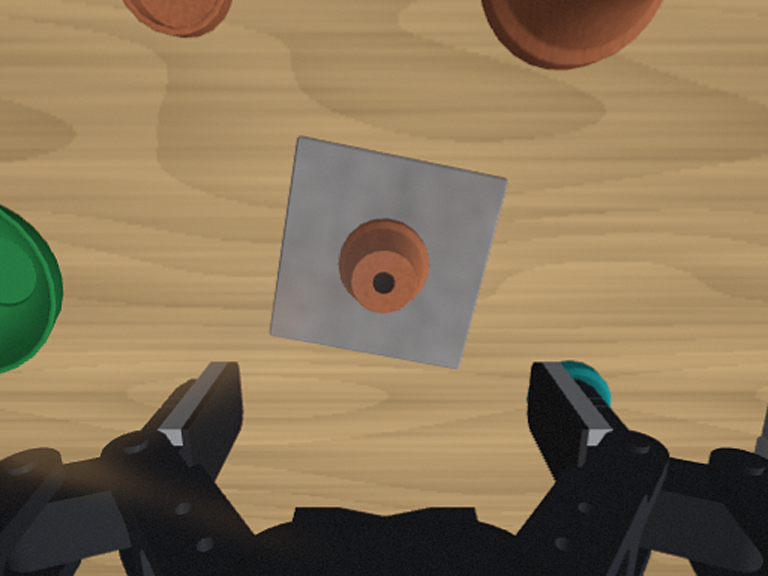

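The small pot stands upright on the slab. Its hole is at (384,283), and the slab corners are (299,136), (507,180), (458,368) and (270,334).

Run:
```python
from h import *
f=lambda u,v,z:px2w('w5',u/1.5-.17,v/1.5-.17,z)
P=[f(u,v,.012) for u,v in [(299,136),(507,180),(458,368),(270,334)]]
print(np.mean(P,0),(P[0]+P[2])/2,(P[1]+P[3])/2,f(384,283,.06),f(385,266,.028))
```

```text
[ 0.62765013 -0.20442666  0.012     ] [ 0.62744675 -0.20422654  0.012     ] [ 0.62785352 -0.20462678  0.012     ] [ 0.62882988 -0.20410563  0.06      ] [ 0.62745345 -0.20351965  0.028     ]
```

```bash
python3 -m inch '[{"delta_pos":[0,3,0],"rotation":[0,0,0]},{"delta_pos":[0,4.5,0],"rotation":[0,0,0]},{"delta_pos":[0,4.5,0],"rotation":[0,0,0]},{"delta_pos":[0,4.5,0],"rotation":[0,0,0]},{"delta_pos":[0,4.5,0],"rotation":[0,0,0]},{"delta_pos":[0,4.5,0],"rotation":[0,0,0]},{"delta_pos":[0,4.5,0],"rotation":[0,0,0]},{"delta_pos":[0.2,4.5,0],"rotation":[0,0,0]},{"delta_pos":[0.2,4,0],"rotation":[0,0,0]},{"delta_pos":[0,2.7,0],"rotation":[0,0,0]}]';python3 -m inch '[{"delta_pos":[0,0,0],"rotation":[0,0,0]},{"delta_pos":[0,0,0],"rotation":[0,0,0]},{"delta_pos":[0,0,0],"rotation":[0,0,0]},{"delta_pos":[0,0,0],"rotation":[0,0,0]}]'; python3 -c "
from h import *
shot('wrist','w6');big('w6','w6b');print(get_obs()['eef_pos'])"
```

```text
time_s: 11.0
eef_pos: [0.6217, 0.2113, 0.1693]
eef_rot: [-0.002, -0.001, 1.0, 0.0]
wrist_force: [0.3, -0.8, 0.4]
opening: 0.994
time_s: 11.4
eef_pos: [0.6234, 0.207, 0.1707]
eef_rot: [-0.0, 0.001, 1.0, -0.0]
wrist_force: [0.5, 0.7, -0.4]
opening: 1.001
[0.62352644 0.20706568 0.17091019]
```

View pics/w6b.png

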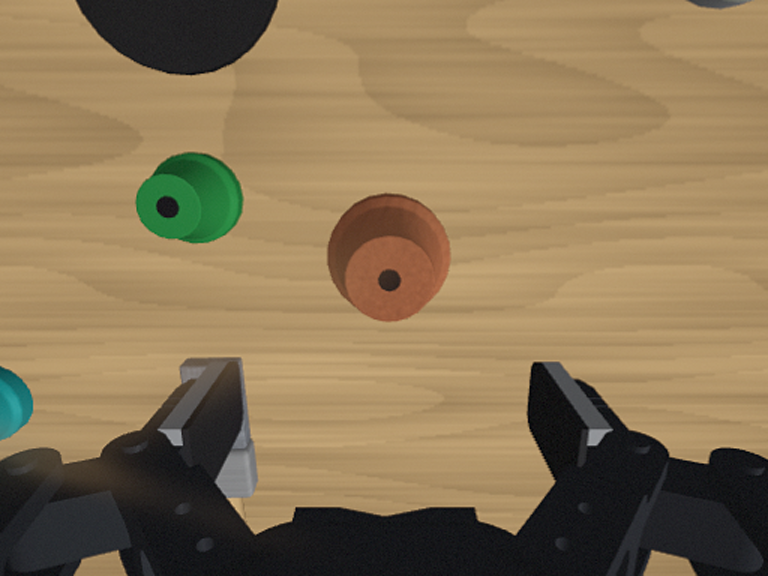

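The medium pot's hole is at (389,280). The brush is to the left at about (220,400), clear of the jaws.

Run:
```python
from h import *
f=lambda u,v,z:px2w('w6',u/1.5-.17,v/1.5-.17,z)
print(f(389.5,280,.066),load('w6')[1]['eef_pos'],w2px('w6',[[.7,.12,.02],[.65,.13,.02]])*1.5)
```

```text
[0.62272552 0.20879089 0.066     ] [0.62338067 0.20701826 0.17065773] [[254.86894609 372.90725726]
 [264.59617434 301.40586036]]
```

```bash
python3 -m inch '[{"delta_pos":[0.05,0.17,0],"rotation":[0,0,0]},{"delta_pos":[0,0,4],"rotation":[0,0,0]},{"delta_pos":[0,0,4],"rotation":[0,0,0]},{"delta_pos":[0,0,3],"rotation":[0,0,0]},{"delta_pos":[0,0,1.9],"rotation":[0,0,0]},{"delta_pos":[0,0,0],"rotation":[0,0,0]},{"delta_pos":[0,0,0],"rotation":[0,0,0]},{"delta_pos":[0,0,0],"rotation":[0,0,0]},{"delta_pos":[0,0,0],"rotation":[0,0,0]}]'
python3 - <<'E'
from h import *
shot('wrist','w7');big('w7','w7b'); print(get_obs()['eef_pos'])
E
```

```text
time_s: 12.35
eef_pos: [0.6243, 0.2103, 0.0442]
eef_rot: [0.002, -0.0, 1.0, 0.0]
wrist_force: [0.1, -0.1, -0.3]
opening: 0.994
[0.62399752 0.21027632 0.04391411]
```

View pics/w7b.png

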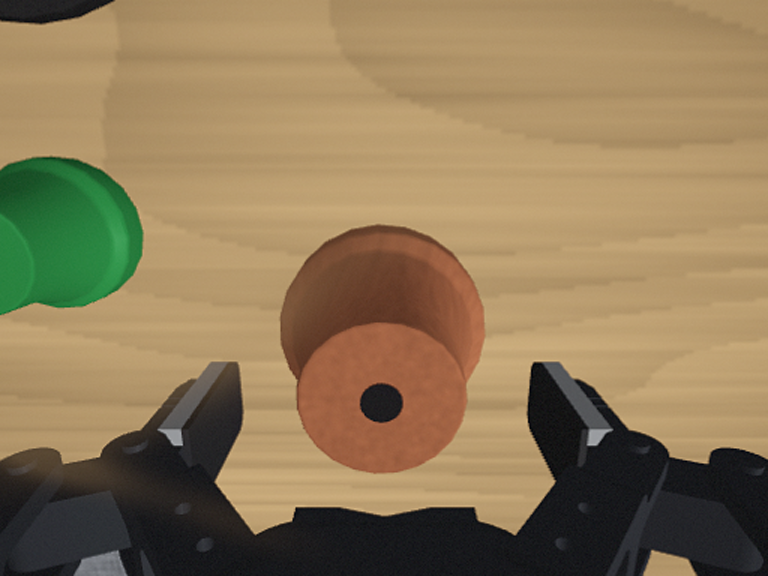

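```bash
python3 -m inch '[{"delta_pos":[0,0,0],"rotation":[0,0,0]},{"delta_pos":[0,0,0],"rotation":[0,0,0]}]';python3 - <<'E'
from h import *
shot('wrist','w7');print(px2w('w7',381/1.5-.17,403/1.5-.17,.066),load('w7')[1]['eef_pos'])
E
```

```text
time_s: 12.6
eef_pos: [0.6231, 0.2102, 0.0428]
eef_rot: [0.0, -0.0, 1.0, 0.0]
wrist_force: [-0.6, 0.0, -0.2]
opening: 0.995
[0.62128572 0.20849807 0.066     ] [0.62311539 0.21020795 0.04275613]
```

```bash
python3 -m inch '[{"delta_pos":[0.05,-0.15,0.1],"rotation":[0,0,0]},{"delta_pos":[0,0,0],"rotation":[0,0,0]},{"delta_pos":[0,0,0],"rotation":[0,0,0]}]'; python3 -m inch '[{"delta_pos":[0,0,0],"rotation":[0,0,0]},{"delta_pos":[0,0,0],"rotation":[0,0,0]},{"delta_pos":[0,0,0],"rotation":[0,0,0]},{"delta_pos":[0,0,0],"rotation":[0,0,0]},{"delta_pos":[0,0,0],"rotation":[0,0,0]},{"delta_pos":[0,0,0],"rotation":[0,0,0]},{"delta_pos":[0,0,0],"rotation":[0,0,0]},{"delta_pos":[0,0,0],"rotation":[0,0,0]}]' 3.8;python3 - <<'E'
from h import *
shot('wrist','w8');big('w8','w8b')
E
```

```text
time_s: 12.95
eef_pos: [0.6222, 0.2085, 0.041]
eef_rot: [-0.0, -0.0, 1.0, -0.0]
wrist_force: [0.0, 0.8, -0.6]
opening: 0.992
time_s: 13.75
eef_pos: [0.6229, 0.2088, 0.0418]
eef_rot: [0.001, -0.0, 1.0, 0.0]
wrist_force: [0.8, 0.3, 5.0]
opening: 0.557
```

View pics/w8b.png

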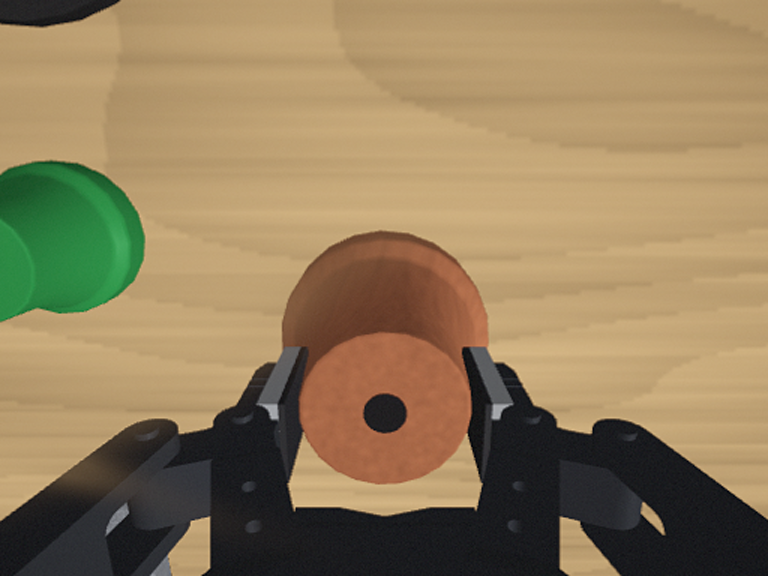

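```bash
python3 - <<'E'
from h import *
print(px2w('w8',385/1.5-.17,413/1.5-.17,.066)-load('w8')[1]['eef_pos'],load('w8')[1]['eef_pos'])
E
python3 -m inch '[{"delta_pos":[0,0,-1],"rotation":[0,0,0]},{"delta_pos":[0,0,-3],"rotation":[0,0,0]},{"delta_pos":[0,0,-4],"rotation":[0,0,0]},{"delta_pos":[0,0,-3],"rotation":[0,0,0]},{"delta_pos":[0,-2,-1.5],"rotation":[0,0,0]},{"delta_pos":[0,-4,0],"rotation":[0,0,0]},{"delta_pos":[-0.1,-4.5,0],"rotation":[0,0,0]},{"delta_pos":[-0.1,-4.5,0],"rotation":[0,0,0]},{"delta_pos":[-0.1,-4.5,0],"rotation":[0,0,0]},{"delta_pos":[-0.1,-4.5,0],"rotation":[0,0,0]}]';python3 -m inch '[{"delta_pos":[0,-4.5,0],"rotation":[0,0,0]},{"delta_pos":[0,-4.5,0],"rotation":[0,0,0]},{"delta_pos":[0,-4,0],"rotation":[0,0,0]},{"delta_pos":[0,-2.8,0],"rotation":[0,0,0]},{"delta_pos":[0,-1.4,0],"rotation":[0,0,0]},{"delta_pos":[0,0,0],"rotation":[0,0,0]},{"delta_pos":[0,0,0],"rotation":[0,0,0]},{"delta_pos":[0,0,0],"rotation":[0,0,0]},{"delta_pos":[0,0,0],"rotation":[0,0,0]}]'
python3 - <<'E'
from h import *
shot('wrist','w9');big('w9','w9b');print(get_obs()['eef_pos'])
E
```

```text
[ 0.00071109 -0.00060848  0.02418874] [0.62292198 0.20876271 0.04181126]
time_s: 14.8
eef_pos: [0.6255, -0.0329, 0.1658]
eef_rot: [-0.001, -0.0, 1.0, 0.0]
wrist_force: [0.5, -0.3, -1.1]
opening: 0.558
time_s: 15.7
eef_pos: [0.6266, -0.2016, 0.1662]
eef_rot: [-0.0, -0.001, 1.0, 0.0]
wrist_force: [0.0, 0.1, -0.8]
opening: 0.559
[ 0.62663093 -0.20184248  0.16622429]
```

View pics/w9b.png

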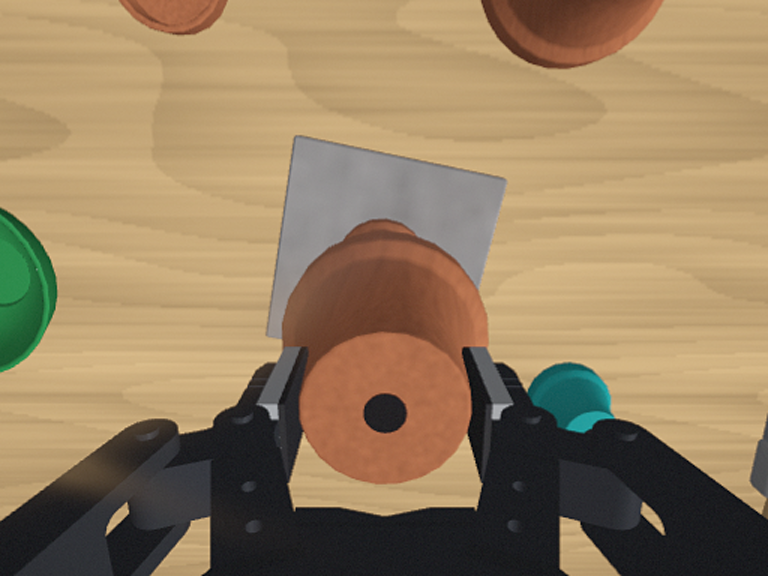

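```bash
python3 -m inch '[{"delta_pos":[-0.1,-0.2,0],"rotation":[0,0,0]},{"delta_pos":[0,0,2],"rotation":[0,0,0]},{"delta_pos":[0,0,2],"rotation":[0,0,0]},{"delta_pos":[0,0,1.5],"rotation":[0,0,0]},{"delta_pos":[0,0,0],"rotation":[0,0,0]},{"delta_pos":[0,0,0],"rotation":[0,0,0]},{"delta_pos":[0,0,0],"rotation":[0,0,0]},{"delta_pos":[0,0,0],"rotation":[0,0,0]},{"delta_pos":[0,0,0],"rotation":[0,0,0]},{"delta_pos":[0,0,0],"rotation":[0,0,0]}]'
python3 - <<'E'
from h import *
shot('scene','s2');big('s2','s2b',5,(150,130,280,230))
E
```

```text
time_s: 16.75
eef_pos: [0.6277, -0.2055, 0.1117]
eef_rot: [0.0, -0.0, 1.0, -0.0]
wrist_force: [0.5, 0.3, -1.9]
opening: 0.56
```

View pics/s2b.png

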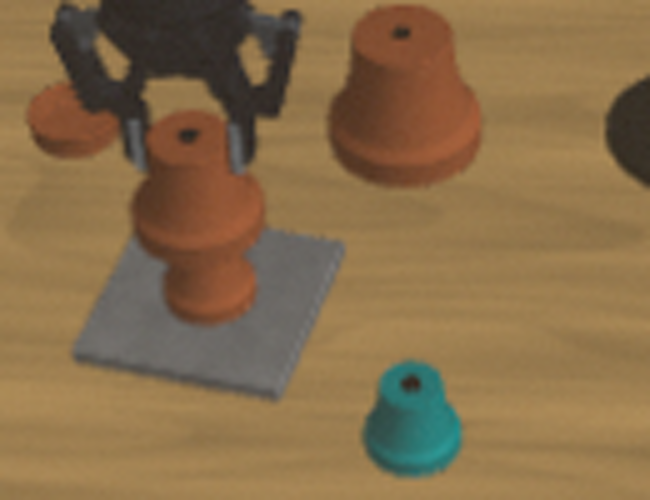

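```bash
python3 -m inch '[{"delta_pos":[0,0.15,0],"rotation":[0,0,0]},{"delta_pos":[0,0,0.5],"rotation":[0,0,0]},{"delta_pos":[0,0,0],"rotation":[0,0,0]},{"delta_pos":[0,0,0],"rotation":[0,0,0]},{"delta_pos":[0,0,0],"rotation":[0,0,0]},{"delta_pos":[0,0,0],"rotation":[0,0,0]}]'; python3 -m inch '[{"delta_pos":[0,0,0.5],"rotation":[0,0,0]},{"delta_pos":[0,0,0.5],"rotation":[0,0,0]},{"delta_pos":[0,0,0],"rotation":[0,0,0]},{"delta_pos":[0,0,0],"rotation":[0,0,0]}]'
```

```text
time_s: 17.4
eef_pos: [0.6275, -0.2039, 0.1062]
eef_rot: [0.0, -0.0, 1.0, -0.0]
wrist_force: [0.6, 0.2, -2.3]
opening: 0.562
time_s: 17.8
eef_pos: [0.6272, -0.2037, 0.0957]
eef_rot: [-0.0, -0.0, 1.0, 0.0]
wrist_force: [-0.6, 0.1, -2.3]
opening: 0.56
```

```bash
python3 -m inch '[{"delta_pos":[0,0,0.7],"rotation":[0,0,0]},{"delta_pos":[0,0,0.7],"rotation":[0,0,0]},{"delta_pos":[0,0,0.7],"rotation":[0,0,0]},{"delta_pos":[0,0,0.5],"rotation":[0,0,0]},{"delta_pos":[0,0,0],"rotation":[0,0,0]}]'; python3 -m inch '[{"delta_pos":[0,0,0.5],"rotation":[0,0,0]},{"delta_pos":[0,0,0.5],"rotation":[0,0,0]},{"delta_pos":[0,0,0.2],"rotation":[0,0,0]},{"delta_pos":[0,0,0],"rotation":[0,0,0]},{"delta_pos":[0,0,0],"rotation":[0,0,0]},{"delta_pos":[0,0,0],"rotation":[0,0,0]}]';python3 -m inch '[{"delta_pos":[0,0,0.1],"rotation":[0,0,0]},{"delta_pos":[0,0,0.05],"rotation":[0,0,0]},{"delta_pos":[0,0,0],"rotation":[0,0,0]},{"delta_pos":[0,0,0],"rotation":[0,0,0]}]'
```

```text
time_s: 18.3
eef_pos: [0.6266, -0.2035, 0.0687]
eef_rot: [-0.001, -0.0, 1.0, 0.001]
wrist_force: [-0.8, -0.2, -1.9]
opening: 0.556
time_s: 18.9
eef_pos: [0.6276, -0.204, 0.0584]
eef_rot: [0.0, -0.0, 1.0, -0.0]
wrist_force: [-0.2, 0.9, -1.4]
opening: 0.561
time_s: 19.3
eef_pos: [0.6274, -0.2039, 0.0566]
eef_rot: [-0.0, -0.0, 1.0, -0.0]
wrist_force: [0.3, -0.8, -1.8]
opening: 0.561
```

```bash
python3 -m inch '[{"delta_pos":[0,0,0.1],"rotation":[0,0,0]},{"delta_pos":[0,0,0.05],"rotation":[0,0,0]},{"delta_pos":[0,0,0],"rotation":[0,0,0]},{"delta_pos":[0,0,0],"rotation":[0,0,0]}]'; python3 -m inch '[{"delta_pos":[0,0,0.05],"rotation":[0,0,0]},{"delta_pos":[0,0,0],"rotation":[0,0,0]},{"delta_pos":[0,0,0],"rotation":[0,0,0]}]';python3 -m inch '[{"delta_pos":[0,0,0.05],"rotation":[0,0,0]},{"delta_pos":[0,0,0],"rotation":[0,0,0]},{"delta_pos":[0,0,0],"rotation":[0,0,0]}]'
```

```text
time_s: 19.7
eef_pos: [0.6274, -0.2039, 0.0551]
eef_rot: [-0.0, -0.0, 1.0, 0.0]
wrist_force: [0.2, 0.4, -1.4]
opening: 0.555
time_s: 20.0
eef_pos: [0.6274, -0.2039, 0.0546]
eef_rot: [-0.0, -0.0, 1.0, 0.0]
wrist_force: [0.2, 0.5, -1.3]
opening: 0.558
time_s: 20.3
eef_pos: [0.6274, -0.2039, 0.0541]
eef_rot: [-0.0, -0.0, 1.0, -0.0]
wrist_force: [-0.8, 0.7, -0.9]
opening: 0.558
```

```bash
python3 -m inch '[{"delta_pos":[0,0,0.05],"rotation":[0,0,0]},{"delta_pos":[0,0,0],"rotation":[0,0,0]},{"delta_pos":[0,0,0],"rotation":[0,0,0]}]';python3 -m inch '[{"delta_pos":[0,0,0.05],"rotation":[0,0,0]},{"delta_pos":[0,0,0],"rotation":[0,0,0]},{"delta_pos":[0,0,0],"rotation":[0,0,0]}]'
```

```text
time_s: 20.6
eef_pos: [0.6275, -0.2039, 0.0539]
eef_rot: [0.0, -0.0, 1.0, -0.0]
wrist_force: [-0.5, -0.3, 0.0]
opening: 0.562
time_s: 20.9
eef_pos: [0.6275, -0.204, 0.0539]
eef_rot: [0.0, -0.0, 1.0, -0.0]
wrist_force: [-2.9, 0.8, 4.7]
opening: 0.558
```

```bash
python3 -m inch '[{"delta_pos":[0,0,0],"rotation":[0,0,0]},{"delta_pos":[0,0,0],"rotation":[0,0,0]},{"delta_pos":[0,0,0],"rotation":[0,0,0]},{"delta_pos":[0,0,0],"rotation":[0,0,0]},{"delta_pos":[0,0,0],"rotation":[0,0,0]}]' 8.5;python3 -m inch '[{"delta_pos":[0,0,-2],"rotation":[0,0,0]},{"delta_pos":[0,0,-4],"rotation":[0,0,0]},{"delta_pos":[0,0,-4],"rotation":[0,0,0]},{"delta_pos":[0,0,-3],"rotation":[0,0,0]},{"delta_pos":[0,0,0],"rotation":[0,0,0]},{"delta_pos":[0,0,0],"rotation":[0,0,0]},{"delta_pos":[0,0,0],"rotation":[0,0,0]},{"delta_pos":[0,0,0],"rotation":[0,0,0]},{"delta_pos":[0,0,0],"rotation":[0,0,0]}]'; python3 -c "
from h import *
shot('wrist','w10');big('w10','w10b')"
python3 -m inch '[{"delta_pos":[3.5,2.2,0],"rotation":[0,0,0]},{"delta_pos":[4,2.6,0],"rotation":[0,0,0]},{"delta_pos":[4,2.6,0],"rotation":[0,0,0]},{"delta_pos":[3,2,0],"rotation":[0,0,0]},{"delta_pos":[1.7,1,0],"rotation":[0,0,0]},{"delta_pos":[0,0,0],"rotation":[0,0,0]},{"delta_pos":[0,0,0],"rotation":[0,0,0]},{"delta_pos":[0,0,0],"rotation":[0,0,0]},{"delta_pos":[0,0,0],"rotation":[0,0,0]},{"delta_pos":[0,0,0],"rotation":[0,0,0]}]'; python3 -c "
from h import *
shot('wrist','w11');big('w11','w11b')"
```

```text
time_s: 21.4
eef_pos: [0.6274, -0.2039, 0.053]
eef_rot: [-0.0, -0.0, 1.0, 0.0]
wrist_force: [-0.4, 1.1, -1.1]
opening: 0.993
time_s: 22.3
eef_pos: [0.6267, -0.2035, 0.1815]
eef_rot: [-0.001, -0.0, 1.0, 0.001]
wrist_force: [-0.4, 0.9, 0.1]
opening: 0.997
time_s: 23.35
eef_pos: [0.4658, -0.1003, 0.183]
eef_rot: [-0.0, 0.0, 1.0, 0.0]
wrist_force: [-0.5, -0.0, -0.9]
opening: 0.994
```

View pics/w10b.png

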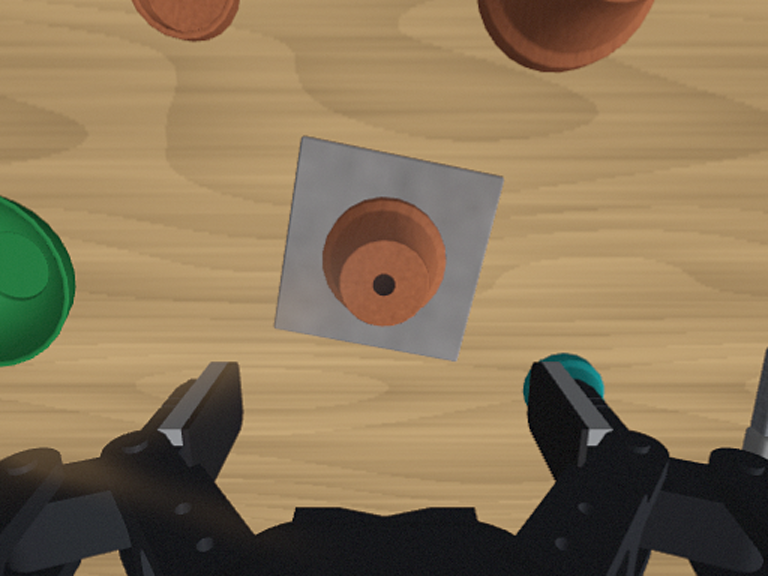

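View pics/w11b.png

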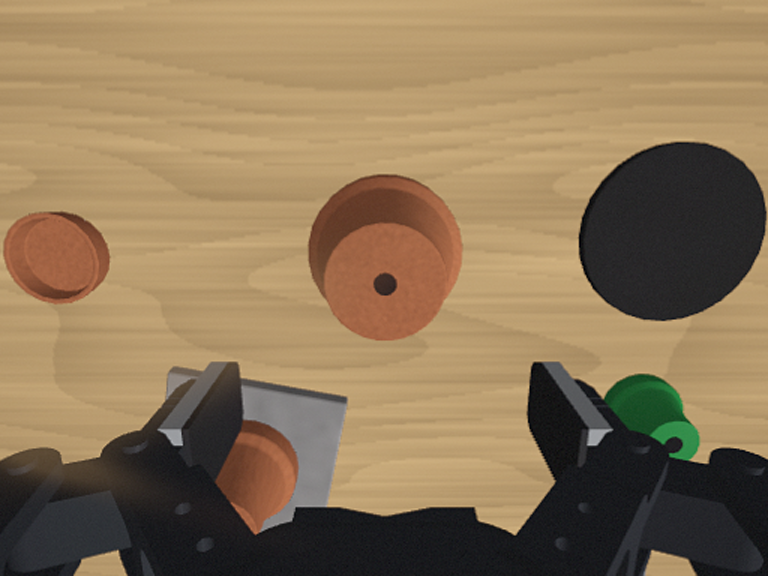

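The medium pot sits flat on the slab with its hole at (384,285). The large pot's hole is at (385,284), and the saucer is at (56,257), open side up.

Run:
```python
from h import *
print('med',px2w('w10',384/1.5-.17,285/1.5-.17,.078))
print(px2w('w11',385/1.5-.17,284/1.5-.17,.086),load('w11')[1]['eef_pos'])
```

```text
med [ 0.62832854 -0.20450976  0.078     ]
[ 0.46517333 -0.10090102  0.086     ] [ 0.46584609 -0.10034315  0.18295288]
```

```bash
python3 -m inch '[{"delta_pos":[0.1,0,0],"rotation":[0,0,0]},{"delta_pos":[0,0,4],"rotation":[0,0,0]},{"delta_pos":[0,0,4],"rotation":[0,0,0]},{"delta_pos":[0,0,3],"rotation":[0,0,0]},{"delta_pos":[0,0,1.5],"rotation":[0,0,0]},{"delta_pos":[0,0,0.6],"rotation":[0,0,0]},{"delta_pos":[0,0,0],"rotation":[0,0,0]},{"delta_pos":[0,0,0],"rotation":[0,0,0]},{"delta_pos":[0,0,0],"rotation":[0,0,0]},{"delta_pos":[0,0,0],"rotation":[0,0,0]}]';python3 -m inch '[{"delta_pos":[0,0,0],"rotation":[0,0,0]},{"delta_pos":[0,0,0],"rotation":[0,0,0]}]'; python3 -c "
from h import *
shot('wrist','w12');big('w12','w12b')"
```

```text
time_s: 24.4
eef_pos: [0.4652, -0.1003, 0.0532]
eef_rot: [0.001, -0.0, 1.0, -0.0]
wrist_force: [0.2, -0.7, -0.7]
opening: 0.998
time_s: 24.6
eef_pos: [0.4646, -0.1, 0.0525]
eef_rot: [0.0, -0.0, 1.0, -0.0]
wrist_force: [0.3, -0.2, 0.1]
opening: 0.999
```

View pics/w12b.png

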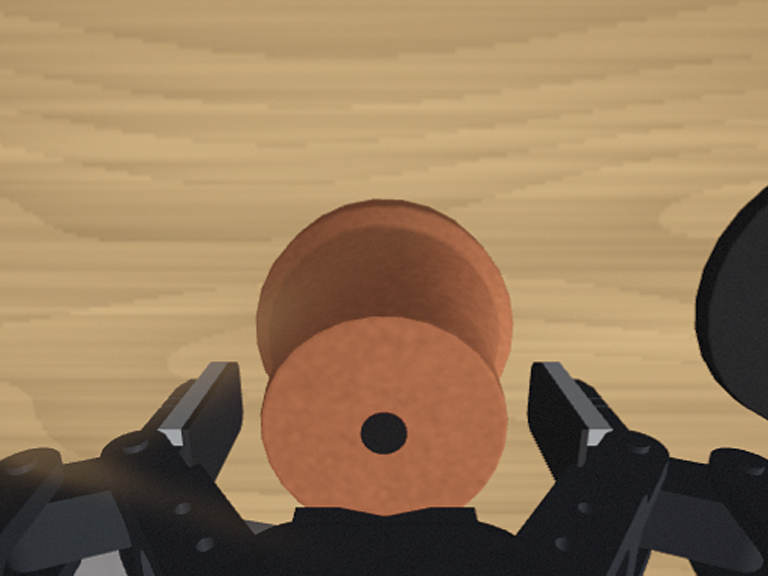

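Centred between the jaws, hole at (384,433). Closing.

```bash
python3 -m inch '[{"delta_pos":[0,0,0],"rotation":[0,0,0]},{"delta_pos":[0,0,0],"rotation":[0,0,0]},{"delta_pos":[0,0,0],"rotation":[0,0,0]},{"delta_pos":[0,0,0],"rotation":[0,0,0]},{"delta_pos":[0,0,0],"rotation":[0,0,0]},{"delta_pos":[0,0,0],"rotation":[0,0,0]}]' 5.2;python3 - <<'E'
from h import *
shot('wrist','w13');big('w13','w13b')
f=lambda n,u,v:px2w(n,u/1.5-.17,v/1.5-.17,.086)-load(n)[1]['eef_pos']
print(f('w12',384,433))
E
```

```text
time_s: 25.25
eef_pos: [0.4644, -0.1002, 0.0532]
eef_rot: [-0.0, -0.0, 1.0, -0.0]
wrist_force: [-5.3, 1.1, 12.1]
opening: 0.761
[ 0.00091473 -0.00085166  0.03347188]
```

View pics/w13b.png

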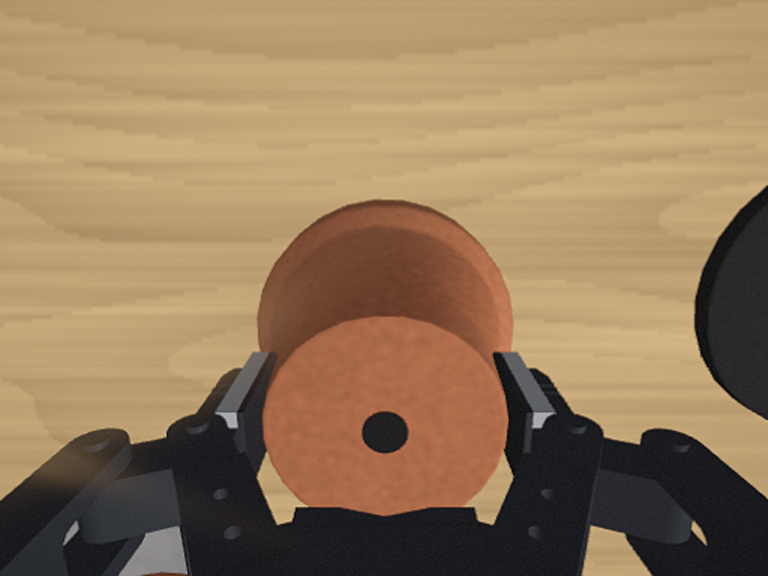

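```bash
python3 -m inch '[{"delta_pos":[0,0,-1],"rotation":[0,0,0]},{"delta_pos":[0,0,-2.5],"rotation":[0,0,0]},{"delta_pos":[0,0,-3.5],"rotation":[0,0,0]},{"delta_pos":[0,0,-3],"rotation":[0,0,0]},{"delta_pos":[0,0,-1.7],"rotation":[0,0,0]},{"delta_pos":[0,0,0],"rotation":[0,0,0]},{"delta_pos":[0,0,0],"rotation":[0,0,0]}]';python3 -m inch '[{"delta_pos":[-2,-1.3,0],"rotation":[0,0,0]},{"delta_pos":[-3.5,-2.2,0],"rotation":[0,0,0]},{"delta_pos":[-3.5,-2.2,0],"rotation":[0,0,0]},{"delta_pos":[-3.5,-2.2,0],"rotation":[0,0,0]},{"delta_pos":[-2.5,-1.6,0],"rotation":[0,0,0]},{"delta_pos":[-1.3,-0.9,0],"rotation":[0,0,0]},{"delta_pos":[0,0,0],"rotation":[0,0,0]},{"delta_pos":[0,0,0],"rotation":[0,0,0]},{"delta_pos":[0,0,0],"rotation":[0,0,0]},{"delta_pos":[0,0,0],"rotation":[0,0,0]}]';python3 -m inch '[{"delta_pos":[0,0,0],"rotation":[0,0,0]},{"delta_pos":[0,0,0],"rotation":[0,0,0]},{"delta_pos":[0,0,0],"rotation":[0,0,0]}]'; python3 -c "
from h import *
shot('wrist','w14');big('w14','w14b')"
```

```text
time_s: 26.0
eef_pos: [0.4638, -0.0996, 0.1684]
eef_rot: [-0.0, -0.0, 1.0, 0.0]
wrist_force: [0.9, 0.4, -4.9]
opening: 0.758
time_s: 27.0
eef_pos: [0.6266, -0.2031, 0.1687]
eef_rot: [-0.001, -0.0, 1.0, 0.0]
wrist_force: [0.5, -1.0, -4.1]
opening: 0.759
time_s: 27.3
eef_pos: [0.6274, -0.2038, 0.1695]
eef_rot: [0.0, -0.0, 1.0, -0.0]
wrist_force: [0.2, -0.3, -5.3]
opening: 0.757
```

View pics/w14b.png

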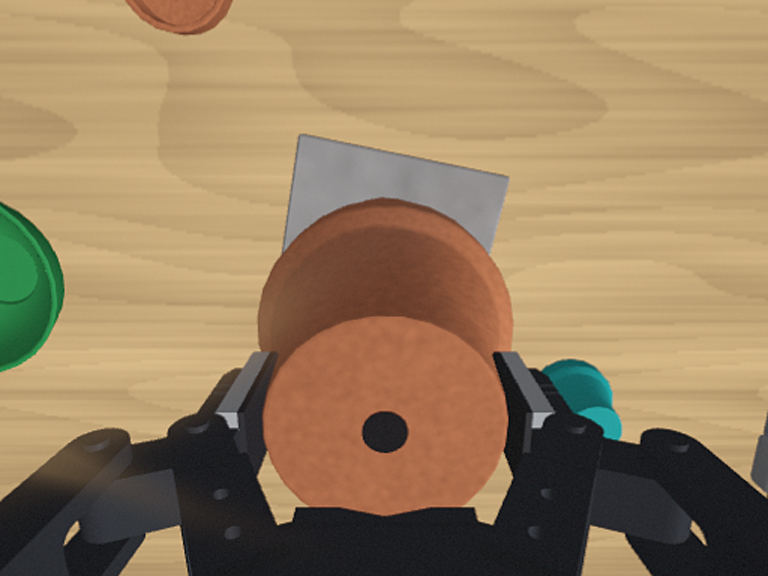

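```bash
python3 -m inch '[{"delta_pos":[0,0,1],"rotation":[0,0,0]},{"delta_pos":[0,0,1],"rotation":[0,0,0]},{"delta_pos":[0,0,0.8],"rotation":[0,0,0]},{"delta_pos":[0,0,0],"rotation":[0,0,0]},{"delta_pos":[0,0,0],"rotation":[0,0,0]},{"delta_pos":[0,0,0],"rotation":[0,0,0]},{"delta_pos":[0,0,0],"rotation":[0,0,0]}]'
python3 - <<'E'
from h import *
shot('scene','s3');big('s3','s3b',5,(150,120,280,220))
E
```

```text
time_s: 28.05
eef_pos: [0.6278, -0.2041, 0.1418]
eef_rot: [0.001, -0.0, 1.0, -0.0]
wrist_force: [0.5, -0.6, -4.4]
opening: 0.761
```

View pics/s3b.png

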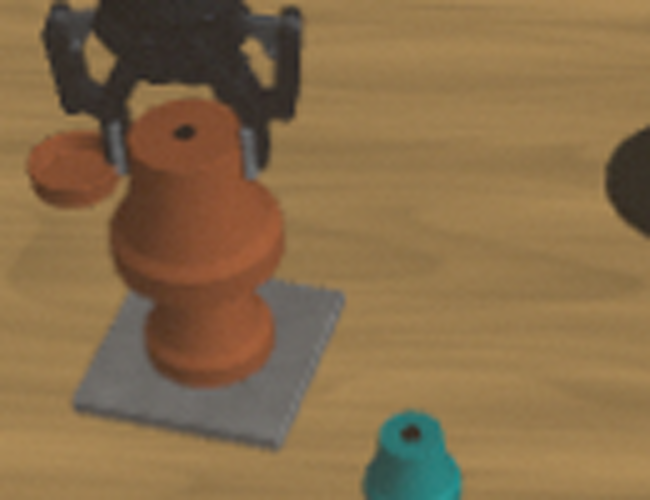

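The large pot is held upright over the medium one, with no tilt. Lowering it on.

```bash
python3 -m inch '[{"delta_pos":[0,0,0.5],"rotation":[0,0,0]},{"delta_pos":[0,0,0.5],"rotation":[0,0,0]},{"delta_pos":[0,0,0.5],"rotation":[0,0,0]},{"delta_pos":[0,0,0],"rotation":[0,0,0]},{"delta_pos":[0,0,0],"rotation":[0,0,0]}]'; python3 -m inch '[{"delta_pos":[0,0,0.6],"rotation":[0,0,0]},{"delta_pos":[0,0,0.6],"rotation":[0,0,0]},{"delta_pos":[0,0,0.6],"rotation":[0,0,0]},{"delta_pos":[0,0,0.6],"rotation":[0,0,0]},{"delta_pos":[0,0,0],"rotation":[0,0,0]},{"delta_pos":[0,0,0],"rotation":[0,0,0]}]'; python3 -m inch '[{"delta_pos":[0,0,0.6],"rotation":[0,0,0]},{"delta_pos":[0,0,0.6],"rotation":[0,0,0]},{"delta_pos":[0,0,0.6],"rotation":[0,0,0]},{"delta_pos":[0,0,0.5],"rotation":[0,0,0]},{"delta_pos":[0,0,0.3],"rotation":[0,0,0]},{"delta_pos":[0,0,0],"rotation":[0,0,0]},{"delta_pos":[0,0,0],"rotation":[0,0,0]}]'
```

```text
time_s: 28.6
eef_pos: [0.6272, -0.2038, 0.1257]
eef_rot: [-0.0, -0.0, 1.0, 0.0]
wrist_force: [0.2, -0.6, -5.3]
opening: 0.759
time_s: 29.2
eef_pos: [0.6273, -0.2038, 0.1018]
eef_rot: [-0.0, -0.0, 1.0, 0.0]
wrist_force: [0.0, 1.6, -4.7]
opening: 0.757
time_s: 29.9
eef_pos: [0.6275, -0.2039, 0.0762]
eef_rot: [0.0, -0.0, 1.0, -0.0]
wrist_force: [-0.6, 0.2, -4.0]
opening: 0.758
```

```bash
python3 -m inch '[{"delta_pos":[0,0,0.4],"rotation":[0,0,0]},{"delta_pos":[0,0,0.3],"rotation":[0,0,0]},{"delta_pos":[0,0,0.2],"rotation":[0,0,0]},{"delta_pos":[0,0,0],"rotation":[0,0,0]},{"delta_pos":[0,0,0],"rotation":[0,0,0]},{"delta_pos":[0,0,0],"rotation":[0,0,0]}]'; python3 -m inch '[{"delta_pos":[0,0,0.05],"rotation":[0,0,0]},{"delta_pos":[0,0,0.05],"rotation":[0,0,0]},{"delta_pos":[0,0,0],"rotation":[0,0,0]},{"delta_pos":[0,0,0],"rotation":[0,0,0]}]'; python3 -m inch '[{"delta_pos":[0,0,0.05],"rotation":[0,0,0]},{"delta_pos":[0,0,0],"rotation":[0,0,0]},{"delta_pos":[0,0,0],"rotation":[0,0,0]}]';  python3 -m inch '[{"delta_pos":[0,0,0.05],"rotation":[0,0,0]},{"delta_pos":[0,0,0],"rotation":[0,0,0]},{"delta_pos":[0,0,0],"rotation":[0,0,0]}]'
```

```text
time_s: 30.5
eef_pos: [0.6275, -0.2039, 0.0673]
eef_rot: [0.0, -0.0, 1.0, -0.0]
wrist_force: [-0.6, -0.2, -5.4]
opening: 0.758
time_s: 30.9
eef_pos: [0.6274, -0.2038, 0.0661]
eef_rot: [-0.0, -0.0, 1.0, 0.0]
wrist_force: [-0.2, 0.0, -5.6]
opening: 0.757
time_s: 31.2
eef_pos: [0.6274, -0.2039, 0.0656]
eef_rot: [0.0, -0.0, 1.0, -0.0]
wrist_force: [0.3, -0.0, -4.3]
opening: 0.756
time_s: 31.5
eef_pos: [0.6275, -0.2039, 0.0654]
eef_rot: [0.0, -0.0, 1.0, -0.0]
wrist_force: [-0.7, 0.9, -2.0]
opening: 0.756
```

```bash
python3 -m inch '[{"delta_pos":[0,0,0.05],"rotation":[0,0,0]},{"delta_pos":[0,0,0],"rotation":[0,0,0]},{"delta_pos":[0,0,0],"rotation":[0,0,0]}]';  python3 -m inch '[{"delta_pos":[0,0,0.05],"rotation":[0,0,0]},{"delta_pos":[0,0,0],"rotation":[0,0,0]},{"delta_pos":[0,0,0],"rotation":[0,0,0]}]'
```

```text
time_s: 31.8
eef_pos: [0.6275, -0.2039, 0.0654]
eef_rot: [0.0, -0.0, 1.0, -0.0]
wrist_force: [-4.6, 1.9, 5.3]
opening: 0.759
time_s: 32.1
eef_pos: [0.6275, -0.2039, 0.0653]
eef_rot: [0.0, -0.0, 1.0, -0.0]
wrist_force: [-5.1, 3.4, 7.4]
opening: 0.759
```

```bash
python3 -m inch '[{"delta_pos":[0,0,0],"rotation":[0,0,0]},{"delta_pos":[0,0,0],"rotation":[0,0,0]},{"delta_pos":[0,0,0],"rotation":[0,0,0]},{"delta_pos":[0,0,0],"rotation":[0,0,0]}]' 8.54;python3 -m inch '[{"delta_pos":[0,0,-1],"rotation":[0,0,0]},{"delta_pos":[0,0,-4],"rotation":[0,0,0]},{"delta_pos":[0,0,-4],"rotation":[0,0,0]},{"delta_pos":[0,0,-3],"rotation":[0,0,0]},{"delta_pos":[0,0,0],"rotation":[0,0,0]},{"delta_pos":[0,0,0],"rotation":[0,0,0]},{"delta_pos":[0,0,0],"rotation":[0,0,0]},{"delta_pos":[0,0,0],"rotation":[0,0,0]},{"delta_pos":[0,0,0],"rotation":[0,0,0]}]'; python3 -c "
from h import *
shot('wrist','w15');big('w15','w15b')"
python3 -m inch '[{"delta_pos":[3.5,-2.5,1],"rotation":[0,0,0]},{"delta_pos":[4,-2.8,1],"rotation":[0,0,0]},{"delta_pos":[4,-2.8,1],"rotation":[0,0,0]},{"delta_pos":[3,-2.1,1],"rotation":[0,0,0]},{"delta_pos":[1.4,-1,1],"rotation":[0,0,0]},{"delta_pos":[0,0,1],"rotation":[0,0,0]},{"delta_pos":[0,0,0],"rotation":[0,0,0]},{"delta_pos":[0,0,0],"rotation":[0,0,0]},{"delta_pos":[0,0,0],"rotation":[0,0,0]},{"delta_pos":[0,0,0],"rotation":[0,0,0]}]'; python3 -m inch '[{"delta_pos":[0,0,0],"rotation":[0,0,0]},{"delta_pos":[0,0,0],"rotation":[0,0,0]}]'; python3 -c "
from h import *
shot('wrist','w16');big('w16','w16b')"
```

```text
time_s: 32.5
eef_pos: [0.6276, -0.204, 0.0641]
eef_rot: [0.0, -0.0, 1.0, -0.0]
wrist_force: [0.5, -0.6, -0.1]
opening: 1.001
time_s: 33.4
eef_pos: [0.6268, -0.2035, 0.1827]
eef_rot: [-0.001, -0.0, 1.0, 0.001]
wrist_force: [1.3, -0.8, 0.3]
opening: 1.0
time_s: 34.45
eef_pos: [0.4694, -0.3155, 0.1247]
eef_rot: [0.0, -0.001, 1.0, -0.0]
wrist_force: [0.2, 0.1, -0.1]
opening: 0.997
time_s: 34.65
eef_pos: [0.4688, -0.3158, 0.1244]
eef_rot: [0.0, -0.0, 1.0, -0.0]
wrist_force: [0.1, 0.3, -0.1]
opening: 0.998
```

View pics/w15b.png

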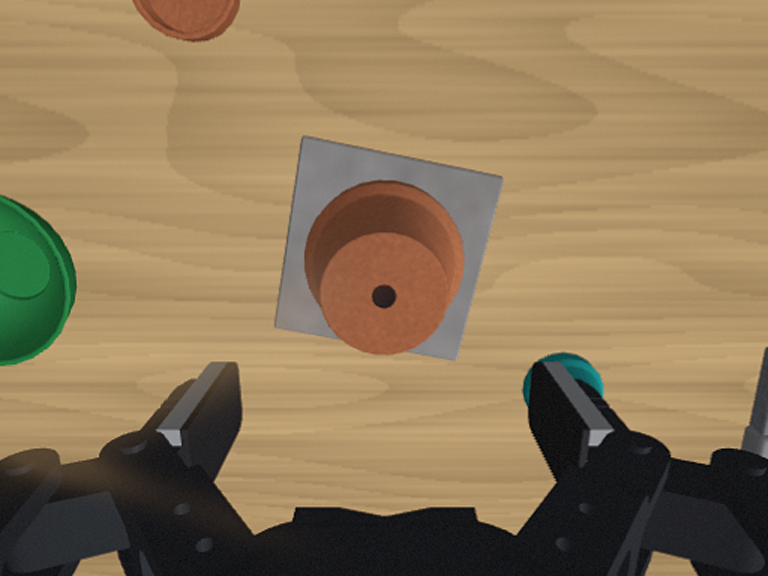

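View pics/w16b.png

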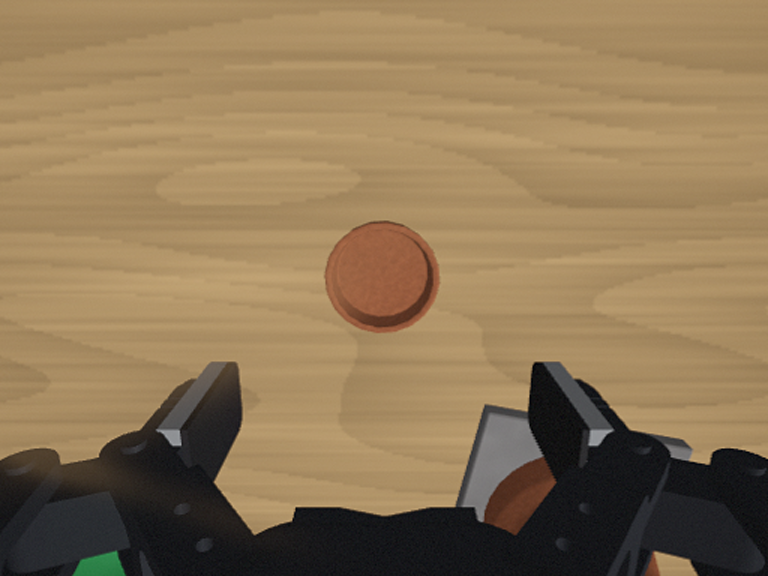

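The large pot sits flat over the others, hole at (384,296). The saucer rim is centred at about (382,277), open side up.

Run:
```python
from h import *
f=lambda n,u,v,z:px2w(n,u/1.5-.17,v/1.5-.17,z)
print('large',f('w15',384,296,.098), load('w15')[1]['eef_pos'])
o=load('w16')[1]['eef_pos'];print(o)
# fit rim ellipse by colour
c,_=load('w16'); a=c['color'].astype(int); m=((a[...,0]-a[...,2]>55)&(a[...,0]<1.0*a[...,1]*2.2)).astype(np.uint8)
hsv=cv2.cvtColor(c['color'],cv2.COLOR_RGB2HSV); m=((hsv[...,0]<10)&(hsv[...,1]>90)).astype(np.uint8)
m[:130]=0;m[235:]=0
cs,_=cv2.findContours(m,cv2.RETR_EXTERNAL,cv2.CHAIN_APPROX_NONE); k=max(cs,key=cv2.contourArea);e=cv2.fitEllipse(k);print(e,cv2.boundingRect(k))
print('rim',px2w('w16',*e[0],.018),f('w16',382.5,277,.018), f('w16',325,277,.018)-f('w16',440,277,.018))
```

```text
large [ 0.62844816 -0.20450604  0.098     ] [ 0.62675663 -0.20353636  0.18266712]
[ 0.46882099 -0.31575698  0.1244094 ]
((264.3191833496094, 209.44189453125), (15.649598121643066, 36.244163513183594), 75.01464080810547) (243, 198, 43, 22)
rim [ 0.48825407 -0.30997706  0.018     ] [ 0.46712683 -0.31769312  0.018     ] [ 1.72873041e-05 -6.11531108e-02  0.00000000e+00]
```

```bash
python3 -m inch '[{"delta_pos":[0.23,-0.13,0],"rotation":[0,0,0]},{"delta_pos":[0,0,4],"rotation":[0,0,0]},{"delta_pos":[0,0,3.5],"rotation":[0,0,0]},{"delta_pos":[0,0,2.5],"rotation":[0,0,0]},{"delta_pos":[0,0,1.4],"rotation":[0,0,0]},{"delta_pos":[0,0,0.2],"rotation":[0,0,0]},{"delta_pos":[0,0,0],"rotation":[0,0,0]},{"delta_pos":[0,0,0],"rotation":[0,0,0]},{"delta_pos":[0,0,0],"rotation":[0,0,0]},{"delta_pos":[0,0,0],"rotation":[0,0,0]}]'; python3 -m inch '[{"delta_pos":[0,0,0],"rotation":[0,0,0]},{"delta_pos":[0,0,0],"rotation":[0,0,0]}]'; python3 -c "
from h import *
shot('wrist','w17');big('w17','w17b')"
```

```text
time_s: 35.7
eef_pos: [0.4667, -0.3178, 0.0093]
eef_rot: [0.001, -0.0, 1.0, -0.001]
wrist_force: [0.2, 0.1, 0.5]
opening: 0.998
time_s: 35.9
eef_pos: [0.4663, -0.3173, 0.0085]
eef_rot: [0.0, -0.0, 1.0, -0.0]
wrist_force: [-0.2, -0.7, -0.7]
opening: 1.001
```

View pics/w17b.png

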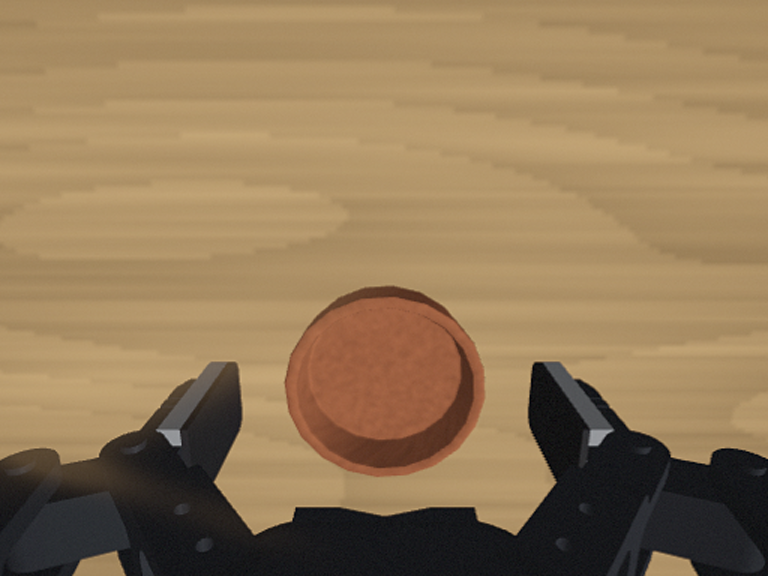

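```bash
python3 - <<'E'
from h import *
f=lambda n,u,v,z:px2w(n,u/1.5-.17,v/1.5-.17,z)
for n in ['w17']:
    print(load(n)[1]['eef_pos'],f(n,285,384,.018),f(n,484,384,.018),f(n,384,476,.018))
    o=f(n,384,476,.018); print('x centre', o[0]-.031)
E
python3 -m inch '[{"delta_pos":[0,0,0.3],"rotation":[0,0,0]},{"delta_pos":[0,0,0.2],"rotation":[0,0,0]},{"delta_pos":[0,0,0],"rotation":[0,0,0]},{"delta_pos":[0,0,0],"rotation":[0,0,0]},{"delta_pos":[0,0,0],"rotation":[0,0,0]}]'
```

```text
[ 0.46627217 -0.31733691  0.00847761] [ 0.46594105 -0.34836678  0.018     ] [ 0.46594268 -0.28781419  0.018     ] [ 0.49892553 -0.318265    0.018     ]
x centre 0.46792553422672944
time_s: 36.45
eef_pos: [0.4661, -0.3172, 0.0031]
eef_rot: [-0.0, -0.0, 1.0, 0.0]
wrist_force: [-0.5, -0.3, 0.8]
opening: 1.0
```

```bash
python3 -m inch '[{"delta_pos":[-0.05,0,0],"rotation":[0,0,0]},{"delta_pos":[0,0,0],"rotation":[0,0,0]},{"delta_pos":[0,0,0],"rotation":[0,0,0]},{"delta_pos":[0,0,0],"rotation":[0,0,0]},{"delta_pos":[0,0,0],"rotation":[0,0,0]},{"delta_pos":[0,0,0],"rotation":[0,0,0]},{"delta_pos":[0,0,0],"rotation":[0,0,0]}]' 5.2; python3 -c "
from h import *
shot('wrist','w18');big('w18','w18b')"
```

```text
time_s: 37.15
eef_pos: [0.467, -0.3176, 0.0042]
eef_rot: [0.0, -0.0, 1.0, -0.0]
wrist_force: [-1.0, 1.7, 7.8]
opening: 0.677
```

View pics/w18b.png

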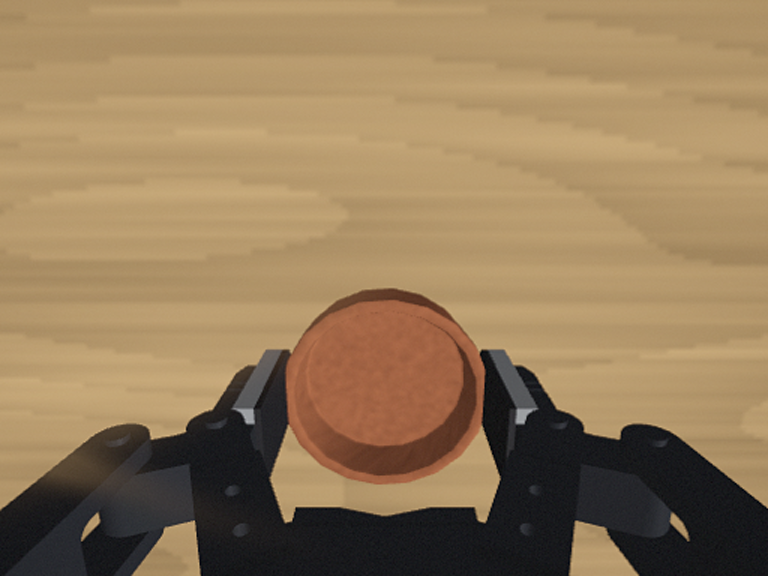

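```bash
python3 -m inch '[{"delta_pos":[0,0,-0.5],"rotation":[0,0,0]},{"delta_pos":[0,0,-1.5],"rotation":[0,0,0]},{"delta_pos":[0,0,-3],"rotation":[0,0,0]},{"delta_pos":[0,0,-4],"rotation":[0,0,0]},{"delta_pos":[0,0,-4],"rotation":[0,0,0]},{"delta_pos":[0,0,-2.5],"rotation":[0,0,0]},{"delta_pos":[0,0,0],"rotation":[0,0,0]},{"delta_pos":[0,0,0],"rotation":[0,0,0]},{"delta_pos":[0,0,0],"rotation":[0,0,0]}]';  python3 - <<'E'
from h import *
shot('wrist','w19');big('w19','w19b'); shot('scene','s4'); big('s4','s4b',4,(120,90,290,230))
n='w18';o=load(n)[1]['eef_pos']
f=lambda u,v,z:px2w(n,u/1.5-.17,v/1.5-.17,z)
print(o,f(286,384,.018)-o,f(485,384,.018)-o,f(386,483,.018)-o-[.031,0,0])
E
```

```text
time_s: 38.1
eef_pos: [0.4659, -0.3164, 0.1569]
eef_rot: [-0.001, -0.0, 1.0, 0.001]
wrist_force: [0.4, 0.8, -0.1]
opening: 0.683
[ 0.46703073 -0.31758505  0.00420745] [-0.00260386 -0.02976021  0.01379255] [-0.00261234  0.02885893  0.01379255] [ 0.00092376 -0.0002851   0.01379255]
```

View pics/w19b.png

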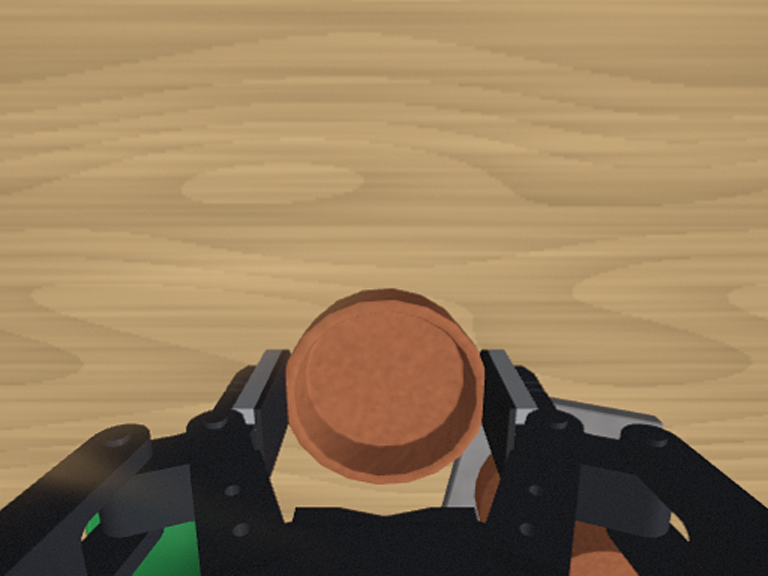

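View pics/s4b.png

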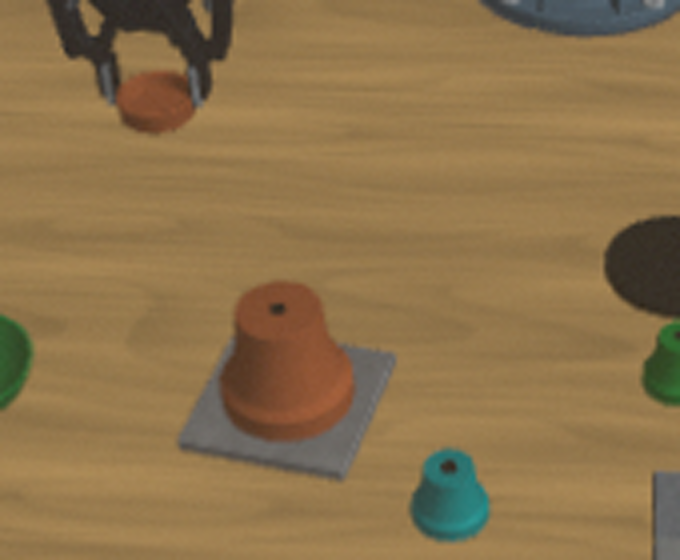

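```bash
python3 -m inch '[{"delta_pos":[-2,1.4,0],"rotation":[0,0,0]},{"delta_pos":[-3.5,2.4,0],"rotation":[0,0,0]},{"delta_pos":[-3.5,2.5,0],"rotation":[0,0,0]},{"delta_pos":[-3.5,2.5,0],"rotation":[0,0,0]},{"delta_pos":[-2.3,1.6,0],"rotation":[0,0,0]},{"delta_pos":[-1.3,0.9,0],"rotation":[0,0,0]},{"delta_pos":[0,0,0],"rotation":[0,0,0]},{"delta_pos":[0,0,0],"rotation":[0,0,0]},{"delta_pos":[0,0,0],"rotation":[0,0,0]},{"delta_pos":[0,0,0],"rotation":[0,0,0]}]';python3 -m inch '[{"delta_pos":[0,0,0],"rotation":[0,0,0]},{"delta_pos":[0,0,0],"rotation":[0,0,0]},{"delta_pos":[0,0,0],"rotation":[0,0,0]},{"delta_pos":[0,0,0],"rotation":[0,0,0]}]'
```

```text
time_s: 39.2
eef_pos: [0.6267, -0.2053, 0.1582]
eef_rot: [-0.0, 0.001, 1.0, -0.0]
wrist_force: [0.4, -0.1, -1.3]
opening: 0.683
time_s: 39.6
eef_pos: [0.6276, -0.2043, 0.1582]
eef_rot: [0.0, -0.0, 1.0, -0.0]
wrist_force: [0.7, 0.6, -0.1]
opening: 0.679
```

```bash
python3 -m inch '[{"delta_pos":[0,0.02,1],"rotation":[0,0,0]},{"delta_pos":[0,0,1.5],"rotation":[0,0,0]},{"delta_pos":[0,0,1.2],"rotation":[0,0,0]},{"delta_pos":[0,0,0.6],"rotation":[0,0,0]},{"delta_pos":[0,0,0.4],"rotation":[0,0,0]},{"delta_pos":[0,0,0.3],"rotation":[0,0,0]},{"delta_pos":[0,0,0],"rotation":[0,0,0]},{"delta_pos":[0,0,0],"rotation":[0,0,0]},{"delta_pos":[0,0,0],"rotation":[0,0,0]},{"delta_pos":[0,0,0],"rotation":[0,0,0]}]';python3 -m inch '[{"delta_pos":[0,0,0.1],"rotation":[0,0,0]},{"delta_pos":[0,0,0.05],"rotation":[0,0,0]},{"delta_pos":[0,0,0],"rotation":[0,0,0]},{"delta_pos":[0,0,0],"rotation":[0,0,0]}]'
python3 - <<'E'
from h import *
shot('wrist','w20');big('w20','w20b'); shot('scene','s5'); big('s5','s5b',5,(150,130,280,230))
E
```

```text
time_s: 40.6
eef_pos: [0.6279, -0.2041, 0.1087]
eef_rot: [0.0, -0.0, 1.0, -0.0]
wrist_force: [-0.1, 0.3, -1.3]
opening: 0.678
time_s: 41.0
eef_pos: [0.6276, -0.2039, 0.1066]
eef_rot: [-0.0, -0.0, 1.0, 0.0]
wrist_force: [-0.1, 0.0, -1.2]
opening: 0.68
```

View pics/s5b.png

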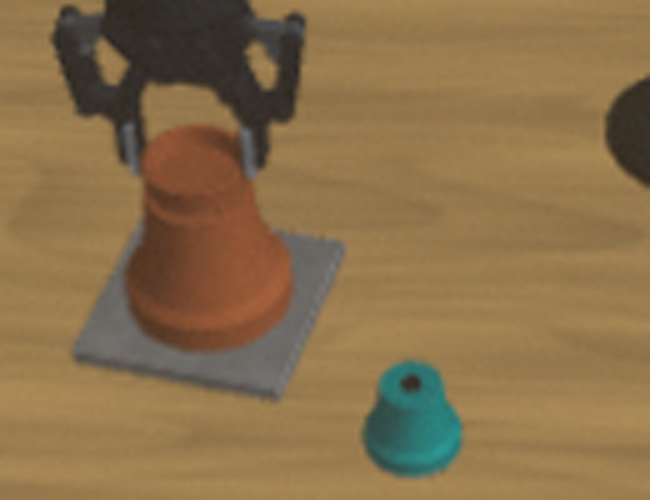

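View pics/w20b.png

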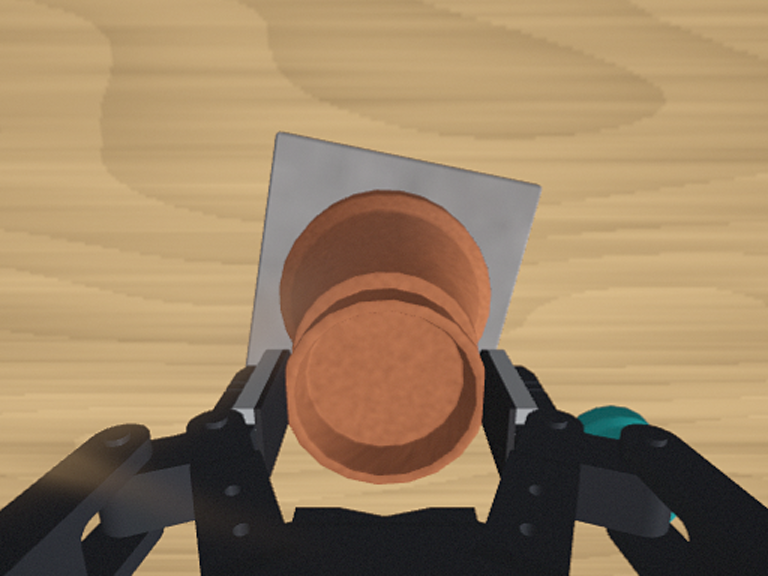

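The saucer is level and centred just above the large pot's foot. Final lowering.

```bash
python3 -m inch '[{"delta_pos":[0,0,0.1],"rotation":[0,0,0]},{"delta_pos":[0,0,0.1],"rotation":[0,0,0]},{"delta_pos":[0,0,0.1],"rotation":[0,0,0]},{"delta_pos":[0,0,0],"rotation":[0,0,0]},{"delta_pos":[0,0,0],"rotation":[0,0,0]}]';python3 -m inch '[{"delta_pos":[0,0,0.05],"rotation":[0,0,0]},{"delta_pos":[0,0,0],"rotation":[0,0,0]},{"delta_pos":[0,0,0],"rotation":[0,0,0]}]';python3 -m inch '[{"delta_pos":[0,0,0.05],"rotation":[0,0,0]},{"delta_pos":[0,0,0],"rotation":[0,0,0]},{"delta_pos":[0,0,0],"rotation":[0,0,0]}]'
```

```text
time_s: 41.6
eef_pos: [0.6276, -0.204, 0.1036]
eef_rot: [-0.0, -0.0, 1.0, 0.0]
wrist_force: [-0.1, -0.4, -0.5]
opening: 0.678
time_s: 41.9
eef_pos: [0.6276, -0.204, 0.1032]
eef_rot: [0.0, -0.0, 1.0, -0.0]
wrist_force: [0.1, 0.5, -0.4]
opening: 0.672
time_s: 42.2
eef_pos: [0.6276, -0.204, 0.1026]
eef_rot: [-0.0, -0.0, 1.0, 0.0]
wrist_force: [-0.2, 0.6, -0.5]
opening: 0.68
```

```bash
python3 -m inch '[{"delta_pos":[0,0,0.05],"rotation":[0,0,0]},{"delta_pos":[0,0,0],"rotation":[0,0,0]},{"delta_pos":[0,0,0],"rotation":[0,0,0]}]';python3 -m inch '[{"delta_pos":[0,0,0.05],"rotation":[0,0,0]},{"delta_pos":[0,0,0],"rotation":[0,0,0]},{"delta_pos":[0,0,0],"rotation":[0,0,0]}]'
```

```text
time_s: 42.5
eef_pos: [0.6277, -0.204, 0.1023]
eef_rot: [0.0, -0.0, 1.0, -0.0]
wrist_force: [-0.3, -0.7, -0.1]
opening: 0.682
time_s: 42.8
eef_pos: [0.6278, -0.204, 0.1023]
eef_rot: [0.0, -0.0, 1.0, -0.0]
wrist_force: [-2.8, 1.7, 5.0]
opening: 0.68
```

```bash
python3 -m inch '[{"delta_pos":[0,0,0],"rotation":[0,0,0]},{"delta_pos":[0,0,0],"rotation":[0,0,0]},{"delta_pos":[0,0,0],"rotation":[0,0,0]},{"delta_pos":[0,0,0],"rotation":[0,0,0]},{"delta_pos":[0,0,0],"rotation":[0,0,0]}]' 8.54;python3 -m inch '[{"delta_pos":[0,0,-1],"rotation":[0,0,0]},{"delta_pos":[0,0,-3],"rotation":[0,0,0]},{"delta_pos":[0,0,-4],"rotation":[0,0,0]},{"delta_pos":[0,0,-3],"rotation":[0,0,0]},{"delta_pos":[0,0,0],"rotation":[0,0,0]},{"delta_pos":[0,0,0],"rotation":[0,0,0]},{"delta_pos":[0,0,0],"rotation":[0,0,0]},{"delta_pos":[0,0,0],"rotation":[0,0,0]},{"delta_pos":[0,0,0],"rotation":[0,0,0]}]'
python3 - <<'E'
from h import *
shot('wrist','w21');big('w21','w21b'); shot('scene','s6'); big('s6','s6b',1.5); shot('scene','s6'); big('s6','s6c',5,(150,130,280,230))
E
```

```text
time_s: 43.3
eef_pos: [0.6276, -0.204, 0.1015]
eef_rot: [-0.0, -0.0, 1.0, 0.0]
wrist_force: [-0.1, -0.3, 0.8]
opening: 1.002
time_s: 44.2
eef_pos: [0.627, -0.2037, 0.2102]
eef_rot: [-0.001, -0.0, 1.0, 0.001]
wrist_force: [1.1, -0.4, 0.3]
opening: 1.0
```

View pics/w21b.png

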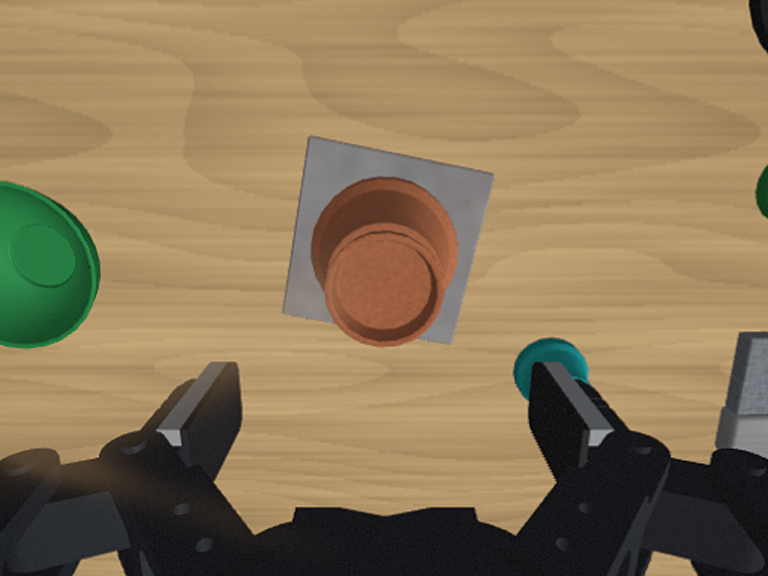

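View pics/s6b.png

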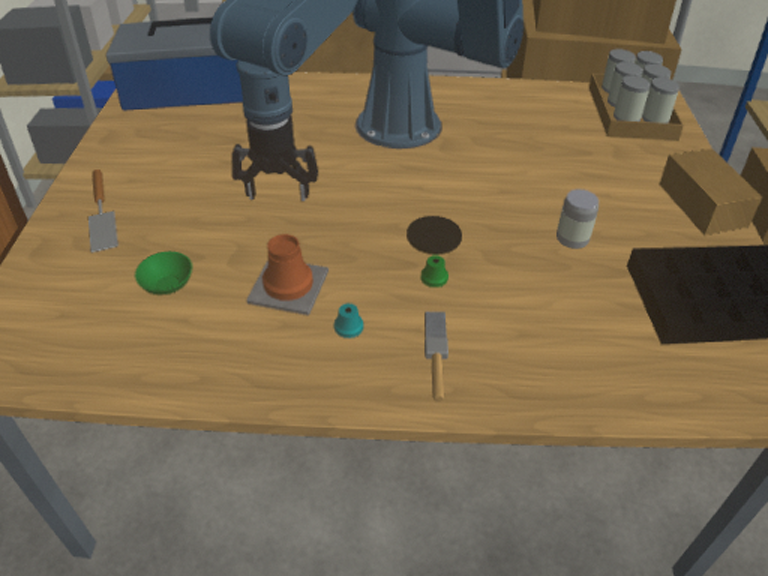

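View pics/s6c.png

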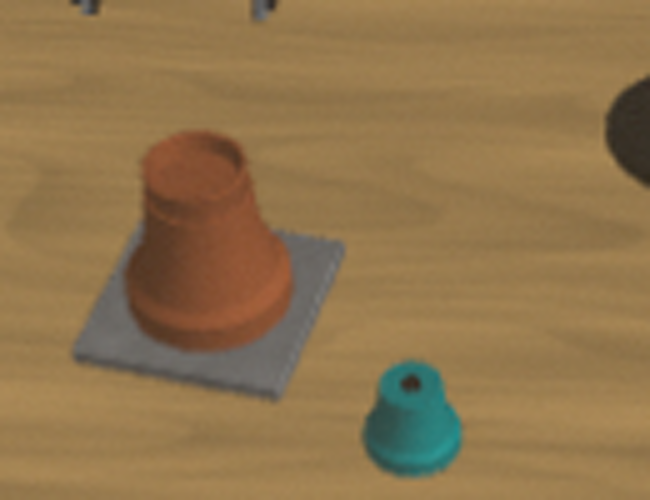

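The saucer lies level and centred on the stack, with its rim centre at about (385,287). The tin, bowl and brush are at the same pixels as at the start, and the gripper is clear.

```bash
python3 -c "
from h import *
f=lambda u,v:px2w('w21',u/1.5-.17,v/1.5-.17,.116)
print(f(384.5,347)-[.031,0,0],(f(325,285)+f(445,285))/2)
from bench import hand_in
print(hand_in())"
```

```text
[ 0.62897377 -0.204406    0.116     ] [ 0.6258739  -0.20412755  0.116     ]
the job is handed in; nothing more can be done
None
```

The job is done and handed in at about 44 s. The small, medium and large pots went upside down one over the other in the middle of the slab, in that order, and the saucer went on last, right way up. I lowered each one in half-millimetre steps until the wrist force showed contact (at most about 9 N), then opened the gripper.

**Centring:** in the last wrist pictures the slab centre was at about (0.628, -0.204). The large pot was at (0.628, -0.2045) and the saucer at (0.629, -0.204), so all agree to about 1 mm. The scene camera put the slab about 4 mm further out in x. I went with the top and wrist views, which agreed with each other.

**Nothing disturbed:** everything stood level. The tin, bowl, brush and look-alike pots showed no visible movement. No check failed.

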